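Fetch the full stud tin from the shoe-care cabinet

TASK

Pull the top drawer of the teak cabinet out to its stop and leave it there; three identical closed tins stand in it, and only the heavy one still holds the steel boot studs. Find it by lifting, set it down gently, upright in the middle of the white coaster, and leave the two light tins standing in the drawer. Leave the other things on the table and in the black tray where they are.

Things in the scene. Friction and masses are not known exactly. Their poses are not given: they have to be found in the camera images.
- cabinet_edge (a point): Middle of the front top edge of the fixed teak cabinet (310 mm wide), 215 mm above the table. Cabinet's axes: x level, from its front inwards, y left, z up. The 10 mm top board overhangs the shut drawer's face by 27 mm, to 18 mm short of the handle's axis, so upright fingers cannot take the handle: tilt the tool 30 to 45 degrees, fingers pointing forward and down. A fixed black tray stands 41 mm back on it, rim 26 mm up.
- drawer (a joint): Opening of the drawer in m: 0 shut, 0.14 at its stop; slides along the cabinet's -x, with about 2.5 N of friction plus 14 N per m/s of damping, and stays where it is left. It starts 0 to 8 mm open.
- drawer_handle (a point): Middle of the drawer's handle: a level dark steel bar, 10 mm thick, 110 mm long along the cabinet's y, 45 mm off the drawer front's face (axis to face), 165 mm above the table. Moves with the drawer; axes as the cabinet's.
- drawer_floor (a point): Centre of the drawer's inner floor, 124 mm above the table; axes as the cabinet's; moves with the drawer. The inside is 187 mm long (x) and 258 wide (y); side and back walls rise 36 mm above the floor, the front panel (14 mm thick, inner face 93 mm to -x of this point) 56 mm.
- tin_a: One of three identical closed square tins, bare metal, 46 x 46 mm and 60 mm tall, lids fixed, in a row across the drawer 85 mm apart, hidden until it is pulled out. Empty ones weigh about 0.09 kg, the full one 0.33 to 0.48 kg; which is full changes from run to run. Origin: centre of the underside, z up, x and y square to the sides.
- tin_b: One of three identical closed square tins, bare metal, 46 x 46 mm and 60 mm tall, lids fixed, in a row across the drawer 85 mm apart, hidden until it is pulled out. Empty ones weigh about 0.09 kg, the full one 0.33 to 0.48 kg; which is full changes from run to run. Origin: centre of the underside, z up, x and y square to the sides.
- tin_c: One of three identical closed square tins, bare metal, 46 x 46 mm and 60 mm tall, lids fixed, in a row across the drawer 85 mm apart, hidden until it is pulled out. Empty ones weigh about 0.09 kg, the full one 0.33 to 0.48 kg; which is full changes from run to run. Origin: centre of the underside, z up, x and y square to the sides.
- coaster: Fixed round white ceramic coaster, 110 mm across, 8 mm thick, on the table to the left or the right of the cabinet. Origin: centre of its underside, on the table.
- boot_pick: Bystander: steel boot pick, 126 mm, in the black tray on the cabinet. Origin mid-length, underneath.
- heel_cup: Bystander: blue heel cup, 70 mm, 24 tall, in the black tray. Origin underneath.
- shoe_horn: Bystander: red shoe horn, 155 mm, in the black tray. Origin underneath.
- cream_jar: Bystander: brown glass jar, 52 mm across, 55 tall, about 130 mm beyond the coaster (+x). Origin under its centre.
- shoe_brush: Bystander: wooden shoe brush, 150 x 50 mm, 44 tall, some 130 mm on the robot's side of the coaster. Origin under its centre.
- pot: Fixed terracotta pot with a succulent, 96 mm across, 120 mm tall, on the other side of the cabinet from the coaster. Origin under its centre.
Not all that is in view belongs to the job. Of the things that look like the coaster, take the one that is farthest to the robot's left at the start.

How it is judged:
By the outcome, as a careful person would: the job done as asked, in the order asked, and still so for the second after the job is handed in, with the robot touching nothing.
It also fails if it takes over 67 s, if anything falls off the work surface, if the arm or the gripper's body presses on something with over 40 N, if the wrist force passes 120 N, or if a joint passes its speed limit or range.

ROBOT

A 6-joint arm with a two-finger parallel gripper is mounted at the origin on the work surface. World frame = base frame: x ahead of the robot, y to its left, z up, the work surface at z = 0. Lengths are in m, angles in rad, forces in N, time in s.
With the tool pointing down it reaches from about 0.275 to 0.975 m from the base axis. Payload 8.4 kg.
Tool frame: the origin (TCP) lies midway between the tips of the shut fingers; the grasp point (between the pads) lies 19 mm behind it; z points along the fingers, y is the line along which they close (so a half turn about z gives the same grasp; the last joint's range is limited). The gripper opens to 92 mm and grips with 3 to 60 N. Pads are 20 mm wide; open, the fingers measure 128 mm over their backs; the gripper's body (75 mm by 189 mm) begins 69 mm behind the grasp point.
Start: joints at [-1.189, 0.353, 1.633, -0, 1.155, -0.002], TCP at [0.234, -0.58, 0.215] pointing down, gripper open.
Joint ranges: [-2.63, 2.63], [-0.92, 2.1], [0.06, 2.66], [-1.3, 4.44], [0, 2.69], [-3.02, 3.02]. Speed limits (rad/s): [2.22, 2.22, 2.79, 3.14, 3.14, 3.14].

INTERFACE

Orientations are given as a 3x3 rotation matrix whose columns are the frame's x, y, z axes.
In Python, from rig import ctrl, viewer, hand_in gives the robot as it stands.
- The arm moves only by the shell command python3 -m crank 'ROWS' [OPENING] [FORCE]. ROWS is JSON, a list of rows, each a list of 4 numbers: the shift along the tool's x, y, z in cm, then the turn about the tool's z in rad. In form: [[x, y, z, yaw], ...]. A call has 1 to 20 rows; each row shifts and turns the commanded pose from where the row before left it, along the tool's axes as they then stand; what a row does not reach is not made up. A row lasts 1/12 s, in which the tool goes at most 41.7 mm and 7.16 degrees, less where a joint would pass 70% of its speed; a pose out of reach is approached as far as the arm can. A call with a gripper value outside its range is refused whole. OPENING is the closure, from 0 (fully open) to 1 (shut), set as the call begins (- or left out, the last holds). The fingers move at their own pace and stop on an object; FORCE is the grip in N (left out, the last holds). Time passes only in rows, so rows that do not move let the fingers close. It gives the time, the measured TCP pose, the force, the opening and the grip force at its end, in the units of the state.
- ctrl.get_obs(): the state, without advancing time (a new reading comes with each control period).
- viewer.get_image(name): name is "scene" or "top" or "wrist"; returns (picture, depth): 420x560x3 uint8, red, green, blue; 420x560 float32, m along the optical axis (not along the pixel's ray), 0 where there is no reading.
- viewer.calibration(name): a dict with "mtx" (3x3 intrinsics, pixels), "origin" and "attitude" of the camera in the world. Camera axes: x right, y down, z forward; pixel columns grow to the right and rows downward; lengths in m; the calibration is good to about 2 mm. A picture is of the moment at which its call begins: read the wrist's pose just before it. calibration takes no time and is no camera call; for the wrist camera it gives the pose at the moment of the call.
- hand_in(): hands the job in; it is judged then, once.
Trained networks look in the newest picture that a camera, given by its name, has taken for a name from the list of things; names that differ only in an ending like _2 or _b are one class to them, and where a whole thing is asked for, a point or a joint stands for the part that bears it (a point fixed in the world has none). Each returns a list of dicts, best first, with "p" (0 to 1); they miss things now and then, are a little off and sometimes report something else, mostly with a low value. They report only what shows in the picture. A call takes as long as a camera call. They do not tell look-alikes from the thing itself.
- viewer.find_in(camera, name): "bbox" ([left, top, width, height] in pixels, round what is visible of it).
- viewer.masks_of(camera, name): "pixels" (420x560 bool, what is visible of it) and "bbox" ([left, top, width, height] in pixels, round what is visible of it).
The state is a dict: "t": time; "joint_positions": joint angles; "qvel": joint speeds; "tau": joint torques, N m; "tool_pos": TCP position; "orientation": TCP orientation; "contact_force": force on the tool from outside, world axes, zero at the start; "wrist_torque": the same for the moment, N m; "opening": finger opening in m; "grip_force": force on a finger pad.
Only numpy, scipy, OpenCV 4.12 (cv2) and the standard library are available. Lean on these libraries where they do the work, as an engineer would, in place of code of your own. Each camera call takes 0.05 s, during which the arm holds its last target. There are 200 camera calls.

## Working session

There is one attempt and no reset: what is moved stays moved. The work goes in short steps, Python scripts to look and compute and a shell command to move; the robot and the scene stay as the last step left them, time stands still between calls to the robot, and variables do not carry over. Pictures are saved under pics/ and viewed, at most 13 in all, crops included, and the job is handed in when it is done.

```bash
mkdir -p pics; ls; cat > h.py <<'E'
import numpy as np, cv2
from rig import ctrl, viewer
def shot(n,f=None):
    im,d=viewer.get_image(n); c=viewer.calibration(n)
    if f: cv2.imwrite('pics/'+f,im[:,:,::-1])
    return im,d,c
def pts(d,c,mask):
    v,u=np.nonzero(mask&(d>0)); z=d[v,u]; K=np.array(c['mtx'])
    p=np.stack([(u-K[0,2])/K[0,0]*z,(v-K[1,2])/K[1,1]*z,z],1)
    return p@np.array(c['attitude']).T+np.array(c['origin'])
def st():
    o=ctrl.get_obs(); print('t',round(o['t'],2),'tcp',np.round(o['tool_pos'],4),'F',np.round(o['contact_force'],2),'open',round(o['opening'],4),'grip',o['grip_force'])
    print(np.round(o['orientation'],3).tolist(), np.round(o['joint_positions'],3)); return o
E
python3 - <<'E'
from h import *
st()
for n in('scene','top'):
    im,d,c=shot(n,n+'1.png')
    for k in ('coaster','drawer_handle','cream_jar','shoe_brush','pot'):
        for m in viewer.masks_of(n,k)[:3]:
            p=pts(d,c,m['pixels'])
            print(n,k,round(m['p'],2),m['bbox'],np.round(np.median(p,0),3) if len(p) else '', np.round((p.min(0)+p.max(0))/2,3) if len(p) else '')
E
```

```text
pics
t 0.0 tcp [ 0.2339 -0.5791  0.2139] F [-0.99  0.55 -0.34] open 0.0921 grip 0.0
[[0.927, 0.374, -0.001], [0.374, -0.927, 0.001], [-0.0, -0.001, -1.0]] [-1.189  0.354  1.634 -0.     1.155 -0.002]
scene coaster 0.75 [152.3, 157.3, 35.1, 27.9] [ 0.519 -0.522  0.008] [ 0.517 -0.523  0.007]
scene coaster 0.69 [217.7, 125.5, 34.5, 17.3] [ 0.244 -0.462  0.008] [ 0.242 -0.464  0.007]
scene cream_jar 0.71 [165.7, 200.1, 17.6, 20.7] [ 0.648 -0.349  0.047] [ 0.644 -0.359  0.032]
scene shoe_brush 0.69 [214.0, 144.1, 31.7, 36.8] [ 0.387 -0.358  0.042] [ 0.382 -0.369  0.024]
scene pot 0.91 [383.5, 289.5, 39.5, 50.1] [0.553 0.369 0.081] [0.51  0.365 0.06 ]
top coaster 0.89 [399.7, 193.4, 35.9, 30.8] [ 0.518 -0.526  0.008] [ 0.519 -0.527  0.006]
top coaster 0.87 [354.5, 202.8, 32.9, 31.0] [ 0.509 -0.374  0.008] [ 0.509 -0.376  0.007]
top coaster 0.69 [231.1, 194.1, 38.3, 3.5] [ 0.561 -0.006  0.169] [0.585 0.01  0.087]
top drawer_handle 0.74 [255.5, 195.1, 10.7, 3.0] [ 0.56  -0.022  0.171] [ 0.559 -0.022  0.172]
top cream_jar 0.6 [357.0, 168.2, 15.2, 17.3] [ 0.635 -0.36   0.053] [ 0.64  -0.366  0.03 ]
top cream_jar 0.45 [217.1, 117.3, 8.8, 40.9] [0.714 0.082 0.228] [0.737 0.083 0.228]
top shoe_brush 0.97 [355.4, 242.2, 44.4, 20.8] [ 0.378 -0.372  0.043] [ 0.378 -0.371  0.024]
top pot 0.73 [124.9, 201.8, 35.7, 35.5] [0.534 0.358 0.088] [0.549 0.378 0.059]
```

View pics/scene1.png

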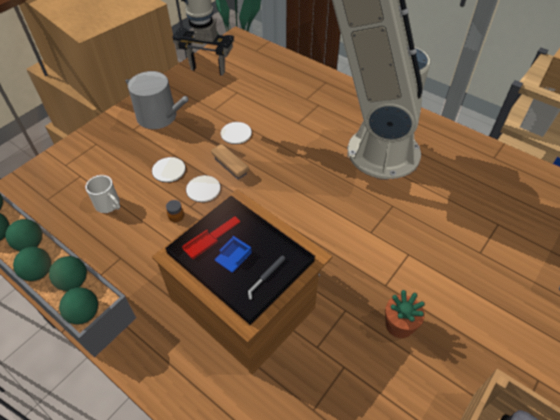

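View pics/top1.png

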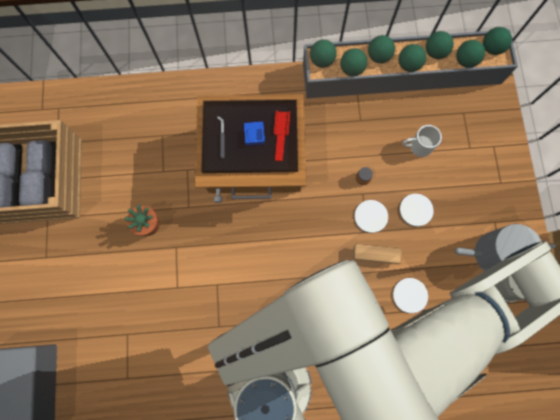

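The scene view shows three white discs: (203,188), (168,169) and (236,132). In the top view they are at (371,216), (417,210) and (410,296), which gives y = -0.376, -0.527 and -0.462. The farthest left is top (371,216), which also sits between the jar and the brush. The handle is around top (250,196), with another small thing at (218,196). Next is a close crop, along with the cabinet's geometry.

```bash
python3 - <<'E'
from h import *
im,d,c=shot('top')
a=cv2.resize(im[165:235,180:320],(800,400),interpolation=cv2.INTER_CUBIC)
b=cv2.resize(im[150:270,335:435],(160,192),interpolation=cv2.INTER_CUBIC)
o=np.zeros((600,800,3),np.uint8);o[:400]=a;o[404:596,:160]=b
cv2.imwrite('pics/crop.png',o[:,:,::-1])
M=np.zeros(d.shape,bool);M[150:235,180:320]=1
p=pts(d,c,M)
t=p[(abs(p[:,2]-.215)<.005)]
# front edge: min x per y bin
ys=np.arange(-.14,.15,.02)+np.median(t[:,1])
e=[]
for y in ys:
    q=t[abs(t[:,1]-y)<.01]
    if len(q): e.append((y,q[:,0].min()))
e=np.array(e);print(np.round(e,3).tolist(), np.polyfit(e[:,0],e[:,1],1))
print('top y',t[:,1].min(),t[:,1].max())
h=p[(p[:,2]>.15)&(p[:,2]<.19)]
print('handle',len(h));print(np.round(h[np.argsort(h[:,1])][::3],3).tolist())
E
```

```text
[[-0.132, 0.573], [-0.112, 0.573], [-0.092, 0.576], [-0.072, 0.577], [-0.052, 0.578], [-0.032, 0.578], [-0.012, 0.579], [0.008, 0.581], [0.028, 0.583], [0.048, 0.584], [0.068, 0.586], [0.088, 0.586], [0.108, 0.589], [0.128, 0.59], [0.148, 0.591]] [0.06656873 0.58103275]
top y -0.15887431236800026 0.17065993775596053
handle 183
[[0.588, -0.05, 0.165], [0.578, -0.049, 0.168], [0.569, -0.049, 0.166], [0.558, -0.048, 0.172], [0.58, -0.046, 0.171], [0.571, -0.046, 0.169], [0.563, -0.045, 0.168], [0.554, -0.044, 0.164], [0.58, -0.043, 0.174], [0.568, -0.043, 0.171], [0.559, -0.042, 0.172], [0.563, -0.039, 0.168], [0.555, -0.038, 0.163], [0.557, -0.036, 0.169], [0.56, -0.033, 0.169], [0.564, -0.03, 0.167], [0.555, -0.029, 0.168], [0.557, -0.027, 0.172], [0.563, -0.024, 0.162], [0.564, -0.021, 0.168], [0.557, -0.02, 0.163], [0.567, -0.018, 0.159], [0.567, -0.015, 0.16], [0.565, -0.012, 0.167], [0.556, -0.012, 0.167], [0.558, -0.009, 0.172], [0.566, -0.006, 0.168], [0.561, -0.003, 0.173], [0.556, -0.003, 0.169], [0.557, 0.0, 0.168], [0.558, 0.003, 0.166], [0.557, 0.006, 0.171], [0.557, 0.009, 0.17], [0.558, 0.012, 0.168], [0.564, 0.018, 0.169], [0.565, 0.021, 0.168], [0.564, 0.024, 0.172], [0.564, 0.027, 0.171], [0.561, 0.03, 0.172], [0.56, 0.032, 0.176], [0.562, 0.036, 0.172], [0.566, 0.039, 0.167], [0.566, 0.042, 0.169], [0.567, 0.045, 0.168], [0.567, 0.048, 0.169], [0.565, 0.05, 0.174], [0.565, 0.053, 0.176], [0.566, 0.056, 0.174], [0.564, 0.06, 0.17], [0.595, 0.061, 0.171], [0.591, 0.062, 0.165], [0.574, 0.062, 0.17], [0.565, 0.063, 0.169], [0.595, 0.064, 0.173], [0.583, 0.065, 0.171], [0.573, 0.065, 0.174], [0.568, 0.066, 0.168], [0.583, 0.067, 0.172], [0.598, 0.068, 0.162], [0.578, 0.068, 0.167], [0.572, 0.068, 0.168]]
```

View pics/crop.png

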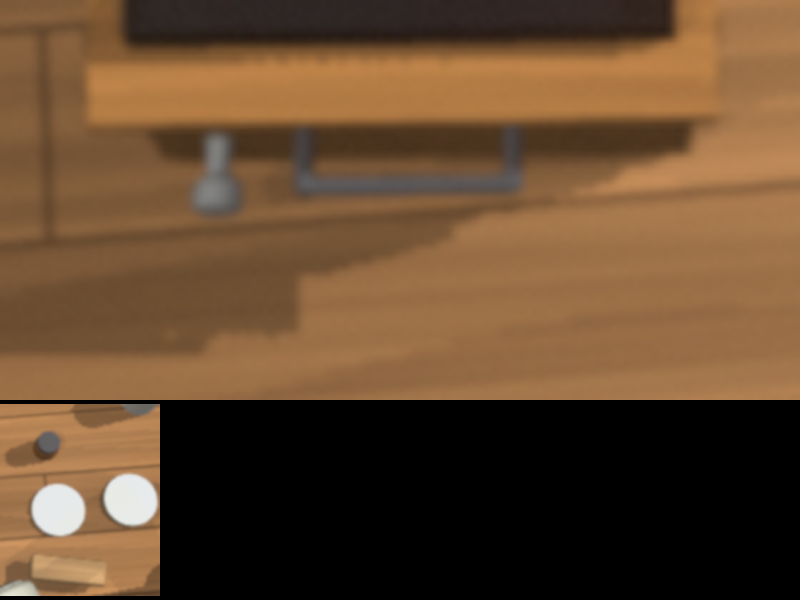

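```bash
python3 -m crank '[[0,0,-4,0],[0,0,-4,0],[2.7,-2.85,-1,0],[2.7,-2.85,-1,0],[2.7,-2.85,-1,0],[2.7,-2.85,-1,0],[2.7,-2.85,-1,0],[2.7,-2.85,-1,0],[2.7,-2.85,-1,0],[2.7,-2.85,-1,0],[2.7,-2.85,-1,0],[2.7,-2.85,-1,0],[2.7,-2.85,-1,0],[2.7,-2.85,-1,0],[2.7,-2.85,-1,0],[2.7,-2.85,-1,0],[2.7,-2.85,-1,0]]'; python3 -m crank '[[0,0,-4,-0.12],[0,0,-4,-0.12],[0,0,-4,-0.12],[0,0,-4,-0.12],[0,0,-4,-0.12],[0,0,-4,-0.12],[0,0,-4,-0.12],[0,0,-4,-0.12],[0,0,-4,-0.12]]' 0.6; python3 -c "
from h import *;st()"
```

```text
t: 2.15
tool_pos: [0.4495, -0.0295, 0.4562]
orientation: [[0.927, 0.375, 0.002], [0.375, -0.927, -0.0], [0.001, 0.001, -1.0]]
contact_force: [0.7, -0.4, -0.8]
opening: 0.0916
grip_force: 0.0
t: 2.9
tool_pos: [0.4477, -0.0313, 0.8174]
orientation: [[0.101, 0.995, 0.002], [0.995, -0.101, -0.0], [0.0, 0.002, -1.0]]
contact_force: [1.3, -0.0, 1.1]
opening: 0.037
grip_force: 0.0
t 2.9 tcp [ 0.4477 -0.0313  0.8174] F [ 1.29 -0.05  1.13] open 0.037 grip 0.0
[[0.101, 0.995, 0.002], [0.995, -0.101, -0.0], [0.0, 0.002, -1.0]] [-0.073  0.116  0.643 -0.     2.381  0.028]
```

```bash
python3 -m crank '[[0,0,-4,0.03],[0,0,-4,0],[0,0,-4,0],[0,0,-4,0],[0,0,-4,0]]'; python3 -c "
from h import *;st()"
```

```text
t: 3.32
tool_pos: [0.4494, -0.0315, 0.9059]
orientation: [[0.13, 0.99, 0.059], [0.991, -0.13, -0.004], [0.003, 0.059, -0.998]]
contact_force: [2.6, -1.2, -1.5]
opening: 0.0368
grip_force: 0.0
t 3.32 tcp [ 0.4494 -0.0315  0.9059] F [ 2.55 -1.16 -1.52] open 0.0368 grip 0.0
[[0.13, 0.99, 0.059], [0.991, -0.13, -0.004], [0.003, 0.059, -0.998]] [-0.073  0.331  0.065  0.     2.687  0.057]
```

```bash
python3 -m crank '[[0,-2,-3,-0.06],[0,-2,-3,0],[0,-2,-3,0],[0,-2,-3,0],[0,-2,-3,0],[0,-2,-3,0]]'; python3 -c "
from h import *;st()"
```

```text
t: 3.82
tool_pos: [0.3321, -0.0218, 0.9775]
orientation: [[0.071, 0.969, 0.238], [0.998, -0.068, -0.017], [-0.0, 0.238, -0.971]]
contact_force: [-1.4, 0.5, 0.5]
opening: 0.0366
grip_force: 0.0
t 3.82 tcp [ 0.3321 -0.0218  0.9775] F [-1.41  0.51  0.45] open 0.0366 grip 0.0
[[0.071, 0.969, 0.238], [0.998, -0.068, -0.017], [-0.0, 0.238, -0.971]] [-6.90e-02  1.53e-01  5.80e-02 -1.00e-03  2.69e+00 -0.00e+00]
```

```bash
python3 -m crank '[[0,-2.5,-3,0],[0,-2.5,-3,0],[0,-2.5,-3,0],[0,-2.5,-3,0],[0,-2.5,-3,0],[0,-2.5,-3,0],[0,-2.5,-3,0],[0,-2.5,-3,0]]'; python3 -c "
from h import *;st()"
```

```text
t: 4.48
tool_pos: [0.1735, -0.0084, 1.0338]
orientation: [[0.077, 0.893, 0.444], [0.997, -0.068, -0.036], [-0.002, 0.445, -0.896]]
contact_force: [0.2, -0.9, 0.5]
opening: 0.0371
grip_force: 0.0
t 4.48 tcp [ 0.1735 -0.0084  1.0338] F [ 0.21 -0.91  0.5 ] open 0.0371 grip 0.0
[[0.077, 0.893, 0.444], [0.997, -0.068, -0.036], [-0.002, 0.445, -0.896]] [ 0.216 -0.068  0.058 -0.304  2.69  -0.011]
```

```bash
python3 -m crank '[[0,-2.5,-3,0],[0,-2.5,-3,0],[0,-2.5,-3,0],[0,-2.5,-3,0],[0,-2.5,-3,0],[0,-2.5,-3,0],[0,-2.5,-3,0],[0,-2.5,-3,0],[0,-2.5,-3,0]]'; python3 -c "
from h import *;st()"
```

```text
t: 5.23
tool_pos: [0.1526, -0.0143, 1.0361]
orientation: [[0.039, 0.888, 0.458], [0.999, -0.041, -0.006], [0.014, 0.457, -0.889]]
contact_force: [0.7, 0.7, 0.1]
opening: 0.0365
grip_force: 0.0
t 5.23 tcp [ 0.1526 -0.0143  1.0361] F [0.68 0.68 0.12] open 0.0365 grip 0.0
[[0.039, 0.888, 0.458], [0.999, -0.041, -0.006], [0.014, 0.457, -0.889]] [ 0.889 -0.098  0.058 -0.966  2.69  -0.042]
```

```bash
python3 -m crank '[[0,1.3,3.5,0],[0,1.3,3.5,0],[0,1.3,3.5,0],[0,1.3,3.5,0],[0,1.3,3.5,0],[0,1.3,3.5,0],[0,1.3,3.5,0],[0,1.3,3.5,0],[0,1.3,3.5,0],[0,1.3,3.5,0],[0,1.3,3.5,0],[0,1.3,3.5,0],[0,1.3,3.5,0],[0,1.3,3.5,0]]'; python3 -c "
from h import *;st()"
```

```text
t: 6.4
tool_pos: [0.4318, -0.0479, 0.7973]
orientation: [[0.065, 0.878, 0.473], [0.996, -0.03, -0.081], [-0.057, 0.477, -0.877]]
contact_force: [-0.1, -0.4, 0.6]
opening: 0.0369
grip_force: 0.0
t 6.4 tcp [ 0.4318 -0.0479  0.7973] F [-0.06 -0.38  0.58] open 0.0369 grip 0.0
[[0.065, 0.878, 0.473], [0.996, -0.03, -0.081], [-0.057, 0.477, -0.877]] [-0.077 -0.276  1.151 -0.046  1.767 -0.047]
```

```bash
python3 -m crank '[[0.8,3.3,2.2,0],[0.8,3.3,2.2,0],[0.8,3.3,2.2,0],[0.8,3.3,2.2,0],[0.8,3.3,2.2,0],[0.8,3.3,2.2,0],[0.8,3.3,2.2,0],[0.8,3.3,2.2,0],[0.8,3.3,2.2,0],[0.8,3.3,2.2,0],[0.8,3.3,2.2,0],[0.8,3.3,2.2,0],[0.8,3.3,2.2,0],[0.8,3.3,2.2,0],[0.8,3.3,2.2,0],[0.8,3.3,2.2,0]]'; python3 -c "
from h import *;st()"
```

```text
t: 7.73
tool_pos: [0.9973, 0.0299, 0.6825]
orientation: [[0.062, 0.842, 0.537], [0.997, -0.023, -0.078], [-0.053, 0.54, -0.84]]
contact_force: [1.0, -0.2, 1.6]
opening: 0.0367
grip_force: 0.0
t 7.73 tcp [0.9973 0.0299 0.6825] F [ 1.02 -0.23  1.56] open 0.0367 grip 0.0
[[0.062, 0.842, 0.537], [0.997, -0.023, -0.078], [-0.053, 0.54, -0.84]] [ 0.07   0.781  0.058 -0.118  1.739  0.063]
```

```bash
python3 -m crank '[[1.5,3.3,2.0,0],[1.5,3.3,2.0,0],[1.5,3.3,2.0,0]]'; python3 -c "
from h import *;st()"
```

```text
t: 7.98
tool_pos: [1.0587, 0.0626, 0.6427]
orientation: [[0.059, 0.802, 0.594], [0.997, -0.018, -0.074], [-0.048, 0.597, -0.801]]
contact_force: [-0.1, 0.2, -0.1]
opening: 0.0368
grip_force: 0.0
t 7.98 tcp [1.0587 0.0626 0.6427] F [-0.08  0.25 -0.12] open 0.0368 grip 0.0
[[0.059, 0.802, 0.594], [0.997, -0.018, -0.074], [-0.048, 0.597, -0.801]] [ 0.103  0.846  0.058 -0.135  1.608  0.097]
```

```bash
python3 -m crank '[[-0.37,-4,-0.2,0],[-0.37,-4,-0.2,0],[-0.37,-4,-0.2,0],[-0.37,-4,-0.2,0],[-0.37,-4,-0.2,0],[-0.37,-4,-0.2,0],[-0.37,-4,-0.2,0],[-0.37,-4,-0.2,0],[-0.37,-4,-0.2,0],[-0.37,-4,-0.2,0],[-0.37,-4,-0.2,0],[-0.37,-4,-0.2,0],[-0.37,-4,-0.2,0],[-0.37,-4,-0.2,0],[-0.37,-4,-0.2,0],[-0.37,-4,-0.2,0],[-0.37,-4,-0.2,0]]' 0.7; python3 - <<'E'
from h import *
o=st(); im,d,c=shot('wrist','w1.png')
for k in('drawer_handle','tin_a'):
  for m in viewer.masks_of('wrist',k)[:2]:
    p=pts(d,c,m['pixels']); print(k,round(m['p'],2),m['bbox'],np.round(np.median(p,0),4),np.round(p.min(0),3),np.round(p.max(0),3))
E
```

```text
t: 9.4
tool_pos: [0.5517, 0.0195, 0.3111]
orientation: [[0.06, 0.801, 0.595], [0.997, -0.019, -0.075], [-0.049, 0.598, -0.8]]
contact_force: [-0.7, -0.2, 0.5]
opening: 0.0272
grip_force: 0.0
t 9.4 tcp [0.5517 0.0195 0.3111] F [-0.71 -0.2   0.51] open 0.0272 grip 0.0
[[0.06, 0.801, 0.595], [0.997, -0.019, -0.075], [-0.049, 0.598, -0.8]] [ 0.133 -0.151  2.146 -0.303  0.539  0.389]
drawer_handle 0.6 [178.6, 39.0, 55.7, 220.9] [0.5928 0.0421 0.1407] [ 0.539 -0.118 -0.01 ] [0.607 0.15  0.201]
```

View pics/w1.png

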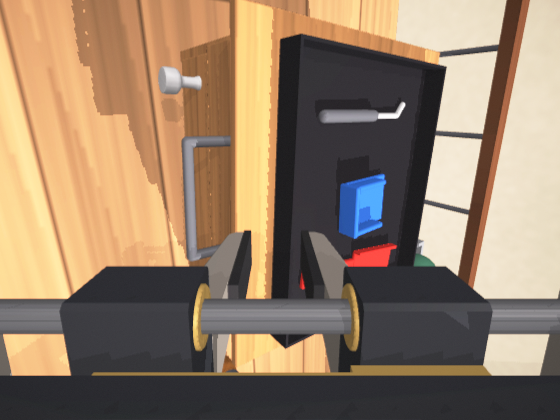

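The wrist view shows the bar as a vertical line at column 188, rows 140–258, the knob at (175,80), and the cabinet's front edge at columns 235–275. I'll measure the bar from its pixels.

```bash
python3 - <<'E'
from h import *
o=st(); im,d,c=shot('wrist')
M=np.zeros(d.shape,bool);M[145:250,178:200]=1
p=pts(d,c,M); p=p[(p[:,2]>.145)&(p[:,2]<.185)]
f=np.polyfit(p[:,1],p[:,0],1)
print(len(p),np.round(p.min(0),4),np.round(p.max(0),4),np.median(p,0),f, np.polyfit(p[:,1],p[:,2],1))
M[:]=0;M[70:92,160:185]=1
q=pts(d,c,M);q=q[q[:,2]>.05];print('knob',np.round(np.median(q,0),3))
M[:]=0;M[60:230,236:272]=1
e=pts(d,c,M);e=e[abs(e[:,2]-.215)<.004]
print('edge',[(round(y,3),round(e[abs(e[:,1]-y)<.01][:,0].min(),4)) for y in np.linspace(e[:,1].min()+.02,e[:,1].max()-.02,6)],np.round(e.max(0),3))
R=np.array(o['orientation']);T=np.array(o['tool_pos'])
H=np.array([np.polyval(f,.008)+.001,.008,.165]);print(H)
for s in(-.06,.019): print(s,np.round(R.T@(H+s*R[:,2]-T)*100,2))
E
```

```text
t 9.55 tcp [0.55   0.0192 0.3091] F [1.   0.57 1.5 ] open 0.0274 grip 0.0
[[0.06, 0.804, 0.591], [0.997, -0.018, -0.076], [-0.05, 0.594, -0.803]] [ 0.133 -0.15   2.148 -0.302  0.541  0.388]
1174 [ 0.555  -0.0385  0.1656] [0.5744 0.0616 0.1746] [0.56187258 0.01572557 0.17195536] [0.06621972 0.56117299] [0.00087338 0.17155778]
knob [0.585 0.119 0.09 ]
edge [(np.float64(0.004), np.float64(0.582)), (np.float64(0.024), np.float64(0.5829)), (np.float64(0.045), np.float64(0.5846)), (np.float64(0.066), np.float64(0.5861)), (np.float64(0.087), np.float64(0.5872)), (np.float64(0.108), np.float64(0.5883))] [0.621 0.128 0.219]
[0.56270275 0.008      0.165     ]
-0.06 [-0.32 -7.52  6.4 ]
0.019 [-0.32 -7.52 14.3 ]
```

```bash
python3 -m crank '[[-0.3,-2.5,0,0],[0,-2.5,0,0],[0,-2.5,0,0],[0,0,3,0],[0,0,3,0],[0,0,0,0]]'; python3 - <<'E'
from h import *
o=st(); im,d,c=shot('wrist')
R=np.array(o['orientation']);T=np.array(o['tool_pos'])
H=np.array([.5622,.008,.166]);
for s in(.019,): print(s,np.round(R.T@(H+s*R[:,2]-T)*100,2))
E
```

```text
t: 10.1
tool_pos: [0.5309, 0.0136, 0.2155]
orientation: [[0.06, 0.804, 0.592], [0.997, -0.018, -0.076], [-0.05, 0.594, -0.803]]
contact_force: [0.2, -0.9, -0.4]
opening: 0.0279
grip_force: 0.0
t 10.1 tcp [0.5309 0.0136 0.2155] F [ 0.2  -0.89 -0.43] open 0.0279 grip 0.0
[[0.06, 0.804, 0.592], [0.997, -0.018, -0.076], [-0.05, 0.594, -0.803]] [ 0.123 -0.045  2.299 -0.521  0.301  0.619]
0.019 [-0.12 -0.42  7.76]
```

```bash
python3 -m crank '[[-0.1,-0.4,1.5,0],[0,0,2,0],[0,0,2,0],[0,0,1,0],[0,0,0,0]]';  python3 - <<'E'
from h import *
o=st()
R=np.array(o['orientation']);T=np.array(o['tool_pos'])
H=np.array([.5622,.008,.166]);
for s in(.019,): print(s,np.round(R.T@(H+s*R[:,2]-T)*100,2))
E
```

```text
t: 10.57
tool_pos: [0.5655, 0.0072, 0.1632]
orientation: [[0.061, 0.803, 0.594], [0.997, -0.018, -0.077], [-0.051, 0.596, -0.801]]
contact_force: [0.4, 0.5, -0.4]
opening: 0.0273
grip_force: 0.0
t 10.57 tcp [0.5655 0.0072 0.1632] F [ 0.43  0.5  -0.42] open 0.0273 grip 0.0
[[0.061, 0.803, 0.594], [0.997, -0.018, -0.077], [-0.051, 0.596, -0.801]] [ 0.095  0.119  2.291 -0.921  0.167  1.009]
0.019 [ 0.04 -0.11  1.48]
```

Go in the last 1.4 cm and close on the bar.

```bash
python3 -m crank '[[0,-0.1,0.7,0],[0,0,0.7,0]]'; python3 -m crank '[[0,0,0,0],[0,0,0,0],[0,0,0,0],[0,0,0,0],[0,0,0,0]]' 1 25; python3 -c "
from h import *;st()"
```

```text
t: 10.73
tool_pos: [0.5724, 0.0063, 0.1529]
orientation: [[0.061, 0.801, 0.595], [0.997, -0.019, -0.077], [-0.051, 0.598, -0.8]]
contact_force: [0.6, 0.3, 0.1]
opening: 0.0274
grip_force: 0.0
t: 11.15
tool_pos: [0.5711, 0.0065, 0.1513]
orientation: [[0.06, 0.803, 0.593], [0.997, -0.019, -0.076], [-0.05, 0.596, -0.802]]
contact_force: [-2.1, -2.3, 5.6]
opening: 0.0088
grip_force: 25.0
t 11.15 tcp [0.5711 0.0065 0.1513] F [-2.11 -2.26  5.56] open 0.0088 grip 24.98922049999237
[[0.06, 0.803, 0.593], [0.997, -0.019, -0.076], [-0.05, 0.596, -0.802]] [ 0.09   0.153  2.29  -1.083  0.147  1.17 ]
```

```bash
python3 -m crank '[[0,-0.8,-0.6,0],[0,-1.2,-0.9,0],[0,-1.2,-0.9,0],[0,-1.2,-0.9,0]]' - 15; python3 -c "
from h import *;st()"
```

```text
t: 11.48
tool_pos: [0.5164, 0.0101, 0.1514]
orientation: [[0.06, 0.803, 0.593], [0.997, -0.019, -0.075], [-0.049, 0.596, -0.801]]
contact_force: [4.2, -0.1, -0.9]
opening: 0.01
grip_force: 15.0
t 11.48 tcp [0.5164 0.0101 0.1514] F [ 4.19 -0.09 -0.94] open 0.01 grip 15.020982027053833
[[0.06, 0.803, 0.593], [0.997, -0.019, -0.075], [-0.049, 0.596, -0.801]] [ 0.117  0.071  2.391 -1.223  0.154  1.333]
```

```bash
python3 -m crank '[[0,-1.2,-0.9,0],[0,-1.2,-0.9,0]]'; python3 -c "
from h import *;st()"
```

```text
t: 11.65
tool_pos: [0.4861, 0.0121, 0.1514]
orientation: [[0.059, 0.803, 0.593], [0.997, -0.018, -0.075], [-0.049, 0.596, -0.802]]
contact_force: [4.9, 1.4, -3.0]
opening: 0.0096
grip_force: 15.0
t 11.65 tcp [0.4861 0.0121 0.1514] F [ 4.9   1.36 -3.01] open 0.0096 grip 15.020907819271088
[[0.059, 0.803, 0.593], [0.997, -0.018, -0.075], [-0.049, 0.596, -0.802]] [ 0.136  0.022  2.445 -1.257  0.163  1.383]
```

```bash
python3 -m crank '[[0,-1.2,-0.9,0],[0,-1.2,-0.9,0],[0,-0.8,-0.6,0]]'; python3 -c "
from h import *;st()"
```

```text
t: 11.9
tool_pos: [0.4455, 0.0148, 0.1514]
orientation: [[0.059, 0.803, 0.593], [0.997, -0.018, -0.074], [-0.049, 0.595, -0.802]]
contact_force: [5.2, 2.8, -5.2]
opening: 0.0094
grip_force: 15.0
t 11.9 tcp [0.4455 0.0148 0.1514] F [ 5.23  2.81 -5.19] open 0.0094 grip 15.022159963846207
[[0.059, 0.803, 0.593], [0.997, -0.018, -0.074], [-0.049, 0.595, -0.802]] [ 0.17  -0.05   2.514 -1.252  0.183  1.403]
```

```bash
python3 -m crank '[[0,-0.5,-0.37,0],[0,-0.5,-0.37,0],[0,-0.2,-0.15,0],[0,0,0,0]]'; python3 -c "
from h import *;st()"
```

```text
t: 12.23
tool_pos: [0.4322, 0.0155, 0.152]
orientation: [[0.059, 0.803, 0.594], [0.997, -0.018, -0.075], [-0.049, 0.596, -0.801]]
contact_force: [2.0, 2.3, 2.7]
opening: 0.0097
grip_force: 15.0
t 12.23 tcp [0.4322 0.0155 0.152 ] F [2.04 2.26 2.75] open 0.0097 grip 15.021436214447021
[[0.059, 0.803, 0.594], [0.997, -0.018, -0.075], [-0.049, 0.596, -0.801]] [ 0.185 -0.076  2.536 -1.238  0.194  1.4  ]
```

```bash
python3 -m crank '[[0,-0.3,-0.22,0],[0,-0.2,-0.15,0],[0,0,0,0]]'; python3 -c "
from h import *;st()"
```

```text
t: 12.48
tool_pos: [0.43, 0.0161, 0.1547]
orientation: [[0.06, 0.799, 0.598], [0.997, -0.018, -0.075], [-0.049, 0.601, -0.798]]
contact_force: [18.8, -2.9, 2.5]
opening: 0.0095
grip_force: 15.0
t 12.48 tcp [0.43   0.0161 0.1547] F [18.78 -2.92  2.51] open 0.0095 grip 15.015009418129921
[[0.06, 0.799, 0.598], [0.997, -0.018, -0.075], [-0.049, 0.601, -0.798]] [ 0.191 -0.089  2.54  -1.231  0.2    1.398]
```

```bash
python3 -m crank '[[0,0,0,0],[0,0,0,0],[0,0,0,0]]' 0.75; python3 -m crank '[[0,0,-2,0],[0,0,-3,0],[0,0,-4,0],[0,0,-2,-0.124],[0,0,-2,-0.124],[0,0,-2,-0.124],[0,0,-1,-0.124],[0,0,-1,-0.124],[0,0,-1,-0.124],[0,0,0,-0.124],[0,0,0,-0.124],[0,0,0,-0.124],[0,0,0,-0.124],[0,0,0,-0.124],[0,0,0,-0.124]]' 0.3;  python3 - <<'E'
from h import *
o=st()
for n in('wrist','top'):
  im,d,c=shot(n,n+'2.png')
  for k in('tin_a','drawer_handle'):
   for m in viewer.masks_of(n,k)[:4]:
    p=pts(d,c,m['pixels']); t=p[abs(p[:,2]-.184)<.006]
    print(n,k,round(m['p'],2),np.round(m['bbox']),np.round(np.median(p,0),4),len(t),np.round(t.min(0),3) if len(t) else '',np.round(t.max(0),3)if len(t) else '', cv2.minAreaRect(t[:,:2].astype(np.float32)*1000) if len(t) else '')
E
```

```text
t: 12.73
tool_pos: [0.4249, 0.0152, 0.1509]
orientation: [[0.06, 0.804, 0.592], [0.997, -0.018, -0.076], [-0.051, 0.594, -0.803]]
contact_force: [2.5, 0.6, 3.0]
opening: 0.0231
grip_force: 1.7
t: 13.98
tool_pos: [0.3381, 0.0233, 0.2726]
orientation: [[-0.79, 0.136, 0.598], [0.102, 0.991, -0.091], [-0.604, -0.011, -0.797]]
contact_force: [0.0, -0.7, 0.3]
opening: 0.0643
grip_force: 0.0
t 13.98 tcp [0.3381 0.0233 0.2726] F [ 0.   -0.71  0.3 ] open 0.0643 grip 0.0
[[-0.79, 0.136, 0.598], [0.102, 0.991, -0.091], [-0.604, -0.011, -0.797]] [ 0.416 -0.593  2.473 -0.494  0.755 -0.747]
wrist tin_a 0.75 [274. 239.  43.  40.] [0.516  0.0192 0.1826] 833 [ 0.509 -0.008  0.178] [0.558 0.044 0.186] ((534.190673828125, 17.445472717285156), (46.92127990722656, 45.535152435302734), 81.3496322631836)
wrist tin_a 0.71 [214. 241.  28.  40.] [ 0.5296 -0.0597  0.1783] 449 [ 0.474 -0.087  0.178] [ 0.558 -0.038  0.186] ((515.5938720703125, -62.73143768310547), (32.75803756713867, 90.70911407470703), 78.25572204589844)
wrist tin_a 0.47 [368. 243.   3.   6.] [0.5241 0.1126 0.1598] 0   
wrist drawer_handle 0.61
[... 328 characters left out ...]
 -77.6298828125), (46.97789764404297, 46.58622741699219), 2.5567636489868164)
top tin_a 0.62 [242. 196.  15.  19.] [0.5306 0.0166 0.1833] 207 [ 0.513 -0.006  0.178] [0.559 0.041 0.19 ] ((536.3330688476562, 16.79059600830078), (44.36900329589844, 43.06501388549805), 83.55509185791016)
top tin_a 0.61 [215. 192.  20.  22.] [0.5439 0.092  0.1827] 231 [0.526 0.07  0.178] [0.573 0.117 0.19 ] ((549.3946533203125, 93.44804382324219), (45.437313079833984, 46.92567443847656), 87.87383270263672)
top drawer_handle 0.87 [202. 186.  95.  58.] [0.5159 0.0104 0.1268] 382 [ 0.462 -0.129  0.178] [0.575 0.16  0.19 ] ((518.3848266601562, 12.4794921875), (289.609619140625, 100.37802124023438), 86.33328247070312)
```

View pics/wrist2.png

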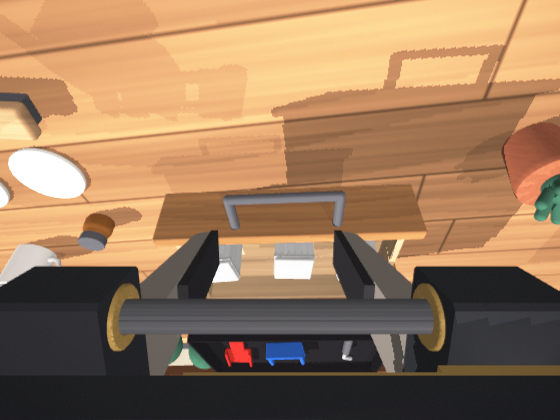

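View pics/top2.png

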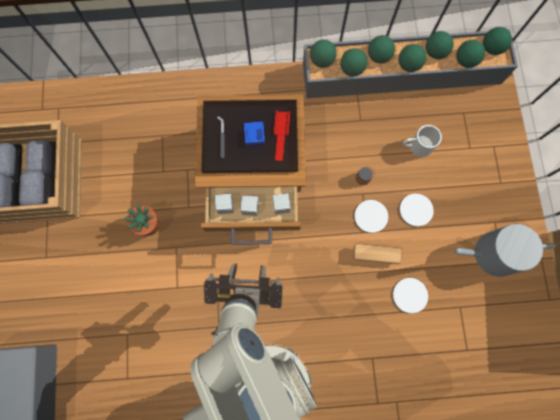

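The top view shows the drawer fully out with three tins at (223,203), (250,205) and (281,203). The wrist view shows the bar at (285,198) and the middle tin at (294,260). I'll try the middle tin first.

```bash
cat >> h.py <<'E'
def to(G,backs=(.06,0)):
    o=st();R=np.array(o['orientation']);T=np.array(o['tool_pos'])
    for b in backs: print(b,np.round(R.T@(np.array(G)+(.019-b)*R[:,2]-T)*100,2))
    print('world up',np.round(R.T@[0,0,1],3))
E
python3 -c "
from h import *;to((.535,.0175,.168))"
```

```text
t 14.28 tcp [0.3386 0.0235 0.2732] F [ 0.39  0.6  -0.68] open 0.0647 grip 0.0
[[-0.788, 0.144, 0.599], [0.111, 0.99, -0.091], [-0.605, -0.005, -0.796]] [ 0.416 -0.593  2.472 -0.494  0.755 -0.737]
0.06 [-9.17  2.28 16.08]
0 [-9.17  2.28 22.08]
world up [-0.605 -0.005 -0.796]
```

```bash
python3 -m crank '[[-2.3,0.57,3,0],[-2.3,0.57,3,0],[-2.3,0.57,3,0],[-2.3,0.57,3,0],[0,0,2,0],[0,0,2,0],[0,0,0,0]]' 0.36; python3 - <<'E'
from h import *
to((.535,.0175,.168))
im,d,c=shot('wrist')
for m in viewer.masks_of('wrist','tin_a')[:3]:
    p=pts(d,c,m['pixels']); t=p[abs(p[:,2]-.184)<.005]
    print(round(m['p'],2),np.round(m['bbox']),len(t),np.round(t.min(0),3) if len(t) else '',np.round(t.max(0),3)if len(t) else '', cv2.minAreaRect(t[:,:2].astype(np.float32)*1000) if len(t) else '')
E
```

```text
t: 14.87
tool_pos: [0.5106, 0.0212, 0.1986]
orientation: [[-0.791, 0.143, 0.595], [0.11, 0.99, -0.092], [-0.602, -0.007, -0.798]]
contact_force: [-1.3, 0.4, -1.1]
opening: 0.0591
grip_force: 0.0
t 14.87 tcp [0.5106 0.0212 0.1986] F [-1.31  0.39 -1.06] open 0.0591 grip 0.0
[[-0.791, 0.143, 0.595], [0.11, 0.99, -0.092], [-0.602, -0.007, -0.798]] [ 0.175 -0.043  2.352 -0.754  0.288 -0.583]
0.06 [-0.12  0.01 -0.17]
0 [-0.12  0.01  5.83]
world up [-0.602 -0.007 -0.798]
0.87 [ 87. 190. 103.  82.] 2680 [ 0.474 -0.104  0.179] [ 0.556 -0.054  0.187] ((514.8048706054688, -79.37779998779297), (49.80942916870117, 81.86918640136719), 88.81477355957031)
0.63 [343. 180.  92.  86.] 2776 [0.481 0.064 0.179] [0.569 0.116 0.187] ((524.9102172851562, 91.87228393554688), (91.35865783691406, 48.338600158691406), 4.9286723136901855)
0.22 [  0.  44. 556. 255.] 11572 [ 0.456 -0.129  0.179] [0.568 0.16  0.185] ((512.3076782226562, 12.923065185546875), (289.1887512207031, 96.88059997558594), 85.80740356445312)
```

```bash
python3 -m crank '[[-0.1,0,2,0],[0,0,2,0],[0,0,1.8,0],[0,0,0,0]]';python3 -m crank '[[0,0,0,0],[0,0,0,0],[0,0,0,0],[0,0,0,0]]' 1 20; python3 -m crank '[[-0.6,0,-0.8,0],[-1.2,0,-1.6,0],[-1.2,0,-1.6,0],[0,0,0,0],[0,0,0,0]]'; python3 - <<'E'
from h import *
f=[]
for i in range(8):
    viewer.get_image('wrist'); o=ctrl.get_obs(); f.append(o['contact_force'])
print(np.mean(f,0),np.std(f,0)); st()
E
```

```text
t: 15.3
tool_pos: [0.5466, 0.0162, 0.1561]
orientation: [[-0.788, 0.141, 0.6], [0.108, 0.99, -0.091], [-0.607, -0.007, -0.795]]
contact_force: [0.4, -0.9, -0.6]
opening: 0.0587
grip_force: 0.0
t: 15.63
tool_pos: [0.5459, 0.0165, 0.1577]
orientation: [[-0.787, 0.141, 0.601], [0.109, 0.99, -0.09], [-0.607, -0.006, -0.794]]
contact_force: [-2.4, 0.2, 5.3]
opening: 0.0457
grip_force: 20.0
t: 16.05
tool_pos: [0.5464, 0.0164, 0.2038]
orientation: [[-0.786, 0.143, 0.602], [0.11, 0.99, -0.092], [-0.609, -0.006, -0.793]]
contact_force: [-0.1, -0.6, -1.7]
opening: 0.0457
grip_force: 20.0
[-0.39987763 -0.19975342 -0.76808814] [0.35210077 0.48039513 0.33001253]
t 16.45 tcp [0.5456 0.0162 0.2015] F [-0.48 -0.05 -0.64] open 0.0459 grip 19.999978251289576
[[-0.788, 0.142, 0.599], [0.108, 0.99, -0.092], [-0.606, -0.008, -0.796]] [ 0.144  0.011  2.294 -0.718  0.273 -0.646]
```

```bash
python3 -m crank '[[1,0,1.3,0],[1,0,1.3,0],[0.5,0,0.6,0],[0.15,0,0.2,0],[0.1,0,0.12,0],[0,0,0,0]]'; python3 -m crank '[[0,0,0,0],[0,0,0,0]]' 0.36; python3 -m crank '[[0,0,-1,0],[0,0,-3,0],[0,0,-3,0],[0,0,0,0]]'; python3 -c "
from h import *;to((.534,-.077,.168))"
```

```text
t: 16.95
tool_pos: [0.5458, 0.016, 0.1577]
orientation: [[-0.788, 0.142, 0.6], [0.108, 0.99, -0.092], [-0.607, -0.008, -0.795]]
contact_force: [0.6, -0.3, 1.2]
opening: 0.0456
grip_force: 20.0
t: 17.12
tool_pos: [0.5454, 0.016, 0.1576]
orientation: [[-0.788, 0.142, 0.599], [0.108, 0.99, -0.092], [-0.606, -0.008, -0.795]]
contact_force: [0.5, -0.1, -0.2]
opening: 0.0568
grip_force: 0.0
t: 17.45
tool_pos: [0.5074, 0.0219, 0.2108]
orientation: [[-0.785, 0.144, 0.603], [0.11, 0.99, -0.092], [-0.609, -0.006, -0.793]]
contact_force: [0.7, 0.8, 0.3]
opening: 0.0589
grip_force: 0.0
t 17.45 tcp [0.5074 0.0219 0.2108] F [0.71 0.85 0.25] open 0.0589 grip 0.0
[[-0.785, 0.144, 0.603], [0.11, 0.99, -0.092], [-0.609, -0.006, -0.793]] [ 0.182 -0.075  2.351 -0.713  0.31  -0.623]
0.06 [-0.58 -9.38  1.81]
0 [-0.58 -9.38  7.81]
world up [-0.609 -0.006 -0.793]
```

```bash
python3 -m crank '[[-0.2,-3.1,0,0],[-0.2,-3.1,0,0],[-0.2,-3.1,0,0],[0,0,0,0]]' 0.4; python3 - <<'E'
from h import *
to((.534,-.077,.168))
for n in('wrist','top'):
  im,d,c=shot(n,n+'3.png')
  P=pts(d,c,np.ones(d.shape,bool))
  for side,lo,hi in(('R',-.17,-.04),('L',.05,.18)):
    q=P[(P[:,0]>.50)&(P[:,0]<.56)&(P[:,1]>lo)&(P[:,1]<hi)]
    w=q[abs(q[:,2]-.160)<.003]; t=q[abs(q[:,2]-.184)<.004]
    for nm,s in(('wall',w),('tin',t)):
      if len(s)>5: print(n,side,nm,len(s),'y pct',np.round(np.percentile(s[:,1],[1,10,50,90,99]),4),'x',np.round(np.percentile(s[:,0],[1,99]),3), cv2.minAreaRect(s[:,:2].astype(np.float32)*1000))
E
```

```text
t: 17.78
tool_pos: [0.5018, -0.041, 0.2091]
orientation: [[-0.791, 0.142, 0.595], [0.108, 0.99, -0.094], [-0.602, -0.01, -0.798]]
contact_force: [-0.7, 0.3, 0.8]
opening: 0.0553
grip_force: 0.0
t 17.78 tcp [ 0.5018 -0.041   0.2091] F [-0.73  0.27  0.81] open 0.0553 grip 0.0
[[-0.791, 0.142, 0.595], [0.108, 0.99, -0.094], [-0.602, -0.01, -0.798]] [-0.03  -0.091  2.364 -0.326  0.239 -1.17 ]
0.06 [-0.47 -3.07  1.43]
0 [-0.47 -3.07  7.43]
world up [-0.602 -0.01  -0.798]
wrist R wall 1118 y pct [-0.1268 -0.1242 -0.1172 -0.0583 -0.0555] x [0.501 0.559] ((529.5177001953125, -92.09425354003906), (59.81082534790039, 72.71526336669922), 0.911965012550354)
wrist R tin 1749 y pct [-0.1013 -0.0923 -0.0708 -0.0584 -0.056 ] x [0.513 0.557] ((535.9961547851562, -79.04668426513672), (46.869903564453125, 46.2281379699707), 1.9255701303482056)
wrist L wall 1169 y pct [0.0692 0.0697 0.1102 0.1438 0.1471] x [0.524 0.559] ((540.439453125, 108.47698974609375), (79.43383026123047, 39.0699348449707), 89.96678924560547)
wrist L tin 2433 y pct [0.0693 0.072  0.0912 0.1095 0.1141] x [0.527 0.56 ] ((542.9818115234375, 92.10504913330078), (46.66010284423828, 33.95850372314453), 89.93362426757812)
top R wall 47 y pct [-0.1261 -0.1245 -0.1204 -0.1085 -0.0622] x [0.5   0.559] ((531.8973388671875, -92.39019775390625), (62.82970428466797, 59.46257019042969), 85.0323486328125)
top R tin 192 y pct [-0.1013 -0.0965 -0.0778 -0.06   -0.0556] x [0.517 0.56 ] ((538.0919799804688, -78.47799682617188), (46.895267486572266, 43.38174057006836), 89.3731460571289)
top L wall 53 y pct [0.0706 0.0869 0.1453 0.1497 0.1507] x [0.503 0.558] ((528.4765625, 110.92082214355469), (78.47962188720703, 55.40970230102539), 86.26457977294922)
top L tin 132 y pct [0.0714 0.0746 0.0934 0.1126 0.1162] x [0.528 0.56 ] ((544.01025390625, 93.5264663696289), (45.428321838378906, 31.784313201904297), 89.7918472290039)
```

View pics/wrist3.png

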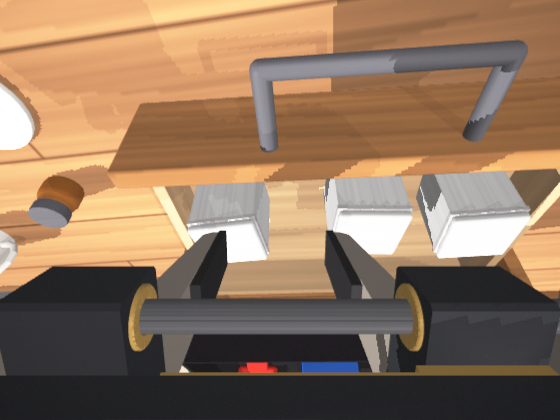

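The wrist view shows tin A at (230,220), the middle one at (367,215) and C at (472,215). Tin C has more room to its wall (24 mm against 14 mm for A), so I'll try C next.

```bash
python3 -m crank '[[0,3.2,-0.5,0],[0,3.2,-0.5,0],[0,3.2,-0.5,0],[0,3.2,0,0],[0,0,0,0],[0,0,0,0]]' 0.38; python3 -c "
from h import *;to((.547,.0915,.168),(.06,.03,0))"
```

```text
t: 18.38
tool_pos: [0.5102, 0.0751, 0.2172]
orientation: [[-0.794, 0.136, 0.593], [0.104, 0.991, -0.088], [-0.599, -0.008, -0.8]]
contact_force: [-1.0, -0.4, -1.0]
opening: 0.057
grip_force: 0.0
t 18.38 tcp [0.5102 0.0751 0.2172] F [-1.02 -0.45 -1.  ] open 0.057 grip 0.0
[[-0.794, 0.136, 0.593], [0.104, 0.991, -0.088], [-0.599, -0.008, -0.8]] [ 0.34  -0.056  2.307 -0.769  0.414 -0.458]
0.06 [0.2  2.17 1.88]
0.03 [0.2  2.17 4.88]
0 [0.2  2.17 7.88]
world up [-0.599 -0.008 -0.8  ]
```

```bash
python3 -m crank '[[0.2,2.15,1,0],[0,0,2,0],[0,0,2,0],[0,0,1.5,0],[0,0,1.3,0],[0,0,0,0]]'; python3 -m crank '[[0,0,0,0],[0,0,0,0],[0,0,0,0],[0,0,0,0]]' 1 20; python3 -m crank '[[-0.6,0,-0.8,0],[-1.2,0,-1.6,0],[-1.2,0,-1.6,0],[0,0,0,0],[0,0,0,0]]'; python3 - <<'E'
from h import *
f=[]
for i in range(6):
    viewer.get_image('wrist'); o=ctrl.get_obs(); f.append(o['contact_force'])
print(np.mean(f,0),np.std(f,0)); st()
E
```

```text
t: 18.88
tool_pos: [0.5575, 0.0856, 0.1513]
orientation: [[-0.795, 0.142, 0.59], [0.109, 0.99, -0.091], [-0.597, -0.008, -0.802]]
contact_force: [-0.3, 2.4, -0.7]
opening: 0.0571
grip_force: 0.7
t: 19.22
tool_pos: [0.5568, 0.0862, 0.1537]
orientation: [[-0.794, 0.142, 0.592], [0.109, 0.99, -0.091], [-0.599, -0.008, -0.801]]
contact_force: [-0.5, -0.5, -3.3]
opening: 0.0467
grip_force: 19.7
t: 19.63
tool_pos: [0.5578, 0.087, 0.2045]
orientation: [[-0.792, 0.142, 0.594], [0.11, 0.99, -0.09], [-0.601, -0.006, -0.8]]
contact_force: [-0.3, -0.8, -4.2]
opening: 0.0461
grip_force: 20.0
[-0.08018829 -0.5404697  -3.57347377] [0.33198758 0.58331062 0.24366562]
t 19.93 tcp [0.557  0.0868 0.2022] F [-0.07  0.21 -3.36] open 0.0458 grip 19.99888766091317
[[-0.795, 0.141, 0.59], [0.108, 0.99, -0.091], [-0.597, -0.008, -0.802]] [ 0.329  0.058  2.236 -0.833  0.384 -0.392]
```

Tin C reads 3.6 N, so it is the full one. I'll carry it to the coaster.

```bash
python3 -m crank '[[-1.2,0,-1.6,0],[-1.6,0,-2.1,0],[-1.6,0,-2.1,0],[-0.6,-1.5,-0.8,0],[-0.12,-2.2,0.12,0],[-0.12,-2.8,0.12,0],[-0.12,-2.8,0.12,0],[-0.12,-2.8,0.12,0],[-0.12,-2.8,0.12,0],[-0.12,-2.8,0.12,0],[-0.12,-2.8,0.12,0],[-0.12,-2.8,0.12,0],[-0.12,-2.8,0.12,0],[-0.12,-2.8,0.12,0],[-0.12,-2.8,0.12,0],[-0.12,-2.8,0.12,0],[-0.12,-2.8,0.12,0],[0,-2,0,0]]' 1 25; python3 -c "
from h import *;st()"
```

```text
t: 21.43
tool_pos: [0.5237, -0.307, 0.285]
orientation: [[-0.794, 0.142, 0.59], [0.109, 0.99, -0.091], [-0.597, -0.008, -0.802]]
contact_force: [0.6, 0.8, -3.3]
opening: 0.0465
grip_force: 25.0
t 21.43 tcp [ 0.5237 -0.307   0.285 ] F [ 0.61  0.82 -3.29] open 0.0465 grip 24.998320473823696
[[-0.794, 0.142, 0.59], [0.109, 0.99, -0.091], [-0.597, -0.008, -0.802]] [-0.726  0.017  2.055  0.611  0.599 -2.585]
```

```bash
python3 -m crank '[[-0.05,-2.3,0.1,0],[-0.05,-2.3,0.1,0],[-0.05,-2.3,0.1,0],[0,0,0,0],[0,0,0,0]]'; python3 - <<'E'
from h import *
o=st(); R=np.array(o['orientation']);print(np.round(R.T,2).tolist())
for n in('wrist','top','scene'):
  im,d,c=shot(n,n+'4.png')
  P=pts(d,c,np.ones(d.shape,bool))
  for k in ('coaster','tin_a'):
    for m in viewer.masks_of(n,k)[:4]:
      p=pts(d,c,m['pixels']); p=p[p[:,2]<.4]
      if len(p)<20: continue
      z=np.percentile(p[:,2],95); t=p[abs(p[:,2]-z)<.004]
      print(n,k,round(m['p'],2),np.round(m['bbox']),'z',round(z,3),len(t),np.round((t.min(0)+t.max(0))/2,4),np.round(t.max(0)-t.min(0),3), cv2.minEnclosingCircle(t[:,:2].astype(np.float32)*1000) if k=='coaster' else cv2.minAreaRect(t[:,:2].astype(np.float32)*1000))
E
```

```text
t: 21.85
tool_pos: [0.5169, -0.3743, 0.2836]
orientation: [[-0.795, 0.143, 0.59], [0.11, 0.99, -0.09], [-0.597, -0.007, -0.802]]
contact_force: [0.1, 0.6, -3.9]
opening: 0.0462
grip_force: 25.0
t 21.85 tcp [ 0.5169 -0.3743  0.2836] F [ 0.13  0.61 -3.88] open 0.0462 grip 24.998858347535133
[[-0.795, 0.143, 0.59], [0.11, 0.99, -0.09], [-0.597, -0.007, -0.802]] [-0.846  0.092  1.978  0.666  0.665 -2.724]
[[-0.79, 0.11, -0.6], [0.14, 0.99, -0.01], [0.59, -0.09, -0.8]]
wrist coaster 0.86 [98.  1. 95. 97.] z 0.01 7096 [ 0.5163 -0.5272  0.0085] [0.109 0.11  0.006] ((516.4548950195312, -527.0764770507812), 55.05754470825195)
wrist tin_a 0.94 [224. 172. 101. 125.] z 0.315 3296 [ 0.5015 -0.3705  0.3132] [0.036 0.048 0.005] ((501.11859130859375, -371.0116882324219), (45.284461975097656, 30.629358291625977), 81.43016052246094)
top coaster 0.82 [355. 215.  32.  18.] z 0.013 128 [ 0.4865 -0.366   0.0131] [0.062 0.087 0.008] ((493.86065673828125, -365.95068359375), 49.586090087890625)
top coaster 0.5 [416. 205.   8.   6.] z 0.012 10 [ 0.5215 -0.5378  0.0119] [0.021 0.013 0.006] ((521.0343017578125,
[... 1032 characters left out ...]
53 [ 0.5175 -0.5227  0.0115] [0.108 0.109 0.007] ((517.8822021484375, -522.8900756835938), 54.619483947753906)
scene tin_a 0.76 [257. 194.  21.  22.] z 0.187 126 [ 0.5371 -0.0757  0.1853] [0.043 0.045 0.005] ((537.4212036132812, -75.66378784179688), (42.77651596069336, 45.001338958740234), 1.824121356010437)
scene tin_a 0.59 [178. 111.  26.  27.] z 0.317 156 [ 0.5114 -0.3679  0.316 ] [0.048 0.049 0.006] ((511.3920593261719, -367.2267761230469), (50.122806549072266, 45.556114196777344), 85.78398895263672)
scene tin_a 0.56 [280. 214.  24.  19.] z 0.187 126 [0.5391 0.0223 0.186 ] [0.045 0.049 0.006] ((538.0263671875, 21.82661247253418), (46.46074295043945, 43.97671127319336), 77.35700988769531)
```

View pics/wrist4.png

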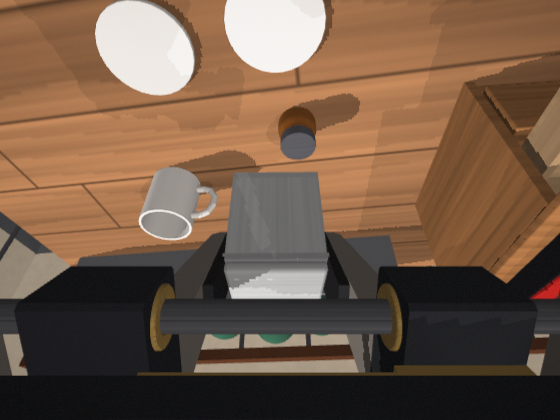

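The wrist view shows the tin gripped squarely at (275,230). The target coaster is at (275,20), cut off by the picture's edge. I'll fit its circle and work out the tin's offset.

```bash
python3 - <<'E'
from h import *
from scipy.optimize import least_squares
o=st(); R=np.array(o['orientation']);T=np.array(o['tool_pos'])
im,d,c=shot('wrist')
M=np.zeros(d.shape,np.uint8); M[0:75,215:335]=(im[0:75,215:335].min(2)>190)
print(M.sum())
cs,_=cv2.findContours(M,cv2.RETR_EXTERNAL,cv2.CHAIN_APPROX_NONE)
k=max(cs,key=len)[:,0]; k=k[k[:,1]>2]
E=np.zeros(d.shape,bool);E[k[:,1],k[:,0]]=1
p=pts(np.where(d>0,d,0),c,E); p=p[abs(p[:,2]-.008)<.006]
s=least_squares(lambda q:np.hypot(p[:,0]-q[0],p[:,1]-q[1])-.055,[.51,-.376],loss='soft_l1',f_scale=.001).x
print('coaster',s,len(p))
# tin: near (robot-side) face & top
K=np.zeros(d.shape,bool);K[175:300,226:326]=1
P=pts(d,c,K); P=P[(P[:,2]>.2)&(P[:,2]<.33)]
f=P[(P[:,2]>.25)&(P[:,2]<.30)]
print('near face x',np.round(np.median(f,0),4),'x range by z',[ (z,round(np.median(f[abs(f[:,2]-z)<.005][:,0]),4)) for z in(.265,.275,.285,.295) if (abs(f[:,2]-z)<.005).any()])
print('zmin',np.percentile(P[:,2],[1,5,95,99]))
t=P[P[:,2]>.309];print('top x',np.percentile(t[:,0],[1,99]),'y',np.percentile(t[:,1],[1,99]))
E
```

```text
t 22.3 tcp [ 0.5179 -0.3728  0.2852] F [-0.55  0.12 -2.81] open 0.0459 grip 24.998975358903408
[[-0.794, 0.14, 0.592], [0.108, 0.99, -0.09], [-0.599, -0.008, -0.801]] [-0.843  0.089  1.978  0.668  0.666 -2.725]
5921
coaster [ 0.50523787 -0.37624458] 128
near face x [ 0.4878 -0.369   0.2818] x range by z [(0.265, np.float64(0.4877)), (0.275, np.float64(0.4877)), (0.285, np.float64(0.4879)), (0.295, np.float64(0.4879))]
zmin [0.25961236 0.26362291 0.31624535 0.31656728]
top x [0.48493379 0.51691841] y [-0.39292879 -0.34773143]
```

```bash
python3 -m crank '[[0.33,-0.67,-0.24,0],[1.2,0.02,1.6,0],[2,0.03,2.65,0],[2,0.03,2.65,0],[2,0.03,2.65,0],[2,0.03,2.65,0],[2,0.03,2.65,0],[1.5,0.02,2,0],[0.6,0,0.8,0],[0,0,0,0],[0,0,0,0]]'; python3 - <<'E'
from h import *
from scipy.optimize import least_squares
o=st()
im,d,c=shot('wrist','w5.png')
M=np.zeros(d.shape,np.uint8); M[:,:]=(im.min(2)>170)
P=pts(np.where(d>0,d,9),c,np.ones(d.shape,bool)).reshape(*d.shape,3)
C=(abs(P[:,:,2]-.008)<.005)&(np.hypot(P[:,:,0]-.507,P[:,:,1]+.376)<.08)&(M>0)
q=P[C];print('coaster px',len(q),q.min(0),q.max(0))
ct,_=cv2.findContours(C.astype(np.uint8),cv2.RETR_EXTERNAL,cv2.CHAIN_APPROX_NONE)
k=max(ct,key=len)[:,0];e=P[k[:,1],k[:,0]]
# outer edge only: convex side
e=e[np.hypot(e[:,0]-.507,e[:,1]+.376)>.047]
s=least_squares(lambda v:np.hypot(e[:,0]-v[0],e[:,1]-v[1])-.055,[.507,-.376],loss='soft_l1',f_scale=.001).x
print('coaster',s,len(e))
K=np.zeros(d.shape,bool);K[175:300,226:326]=1
f=P[K&(P[:,:,2]<.095)&(P[:,:,2]>.03)]; g=f[(f[:,2]<.075)]
print('near face',np.median(g,0)); t=f[f[:,2]>.085]; 
if len(t):print('top y',np.percentile(t[:,1],[1,99]))
E
```

```text
t: 23.27
tool_pos: [0.5283, -0.3751, 0.1023]
orientation: [[-0.839, 0.168, 0.518], [0.14, 0.986, -0.092], [-0.526, -0.004, -0.851]]
contact_force: [0.9, 0.2, -4.0]
opening: 0.0461
grip_force: 25.0
t 23.27 tcp [ 0.5283 -0.3751  0.1023] F [ 0.89  0.22 -4.05] open 0.0461 grip 24.998854994773865
[[-0.839, 0.168, 0.518], [0.14, 0.986, -0.092], [-0.526, -0.004, -0.851]] [-0.788  0.376  2.062  0.936  0.385 -3.017]
coaster px 15800 [ 0.45241559 -0.43084985  0.00681023] [ 0.55613853 -0.3221735   0.01127119]
coaster [ 0.50731837 -0.37662997] 372
near face [nan nan nan]
top y [-0.39274846 -0.34825952]
  return _methods._mean(a, axis=axis, dtype=dtype,
  ret = um.true_divide(
```

View pics/w5.png

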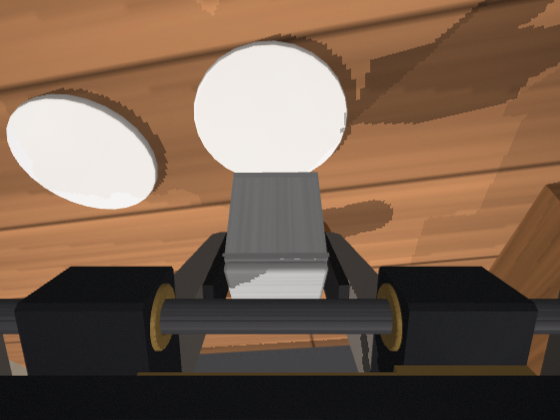

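The wrist view shows the tin above the coaster, whose centre is at pixel (270,110). Joint 6 has reached its limit, and that has leaned the tool and tin about 5° about the pad axis. I'll correct the position and go lower, checking the lean.

```bash
python3 -m crank '[[0.6,-0.42,-0.36,0],[0.6,-0.42,-0.36,0],[0,0,0,0]]'; python3 -c "
from h import *;o=st();R=np.array(o['orientation']);print('G',np.array(o['tool_pos'])-.019*R[:,2])"
```

```text
t: 23.57
tool_pos: [0.5135, -0.3817, 0.1056]
orientation: [[-0.842, 0.171, 0.513], [0.143, 0.985, -0.094], [-0.521, -0.006, -0.854]]
contact_force: [-0.2, 0.7, -3.1]
opening: 0.0457
grip_force: 25.0
t 23.57 tcp [ 0.5135 -0.3817  0.1056] F [-0.22  0.66 -3.15] open 0.0457 grip 24.998853653669357
[[-0.842, 0.171, 0.513], [0.143, 0.985, -0.094], [-0.521, -0.006, -0.854]] [-0.816  0.362  2.069  0.913  0.402 -3.017]
G [ 0.50371245 -0.37991849  0.1218509 ]
```

```bash
python3 -m crank '[[0.8,0,1.3,0],[0.8,0,1.3,0],[0.8,0,1.3,0],[0,0,0,0]]'; python3 -c "
from h import *;o=st();R=np.array(o['orientation']);print('G',np.array(o['tool_pos'])-.019*R[:,2])"
```

```text
t: 23.9
tool_pos: [0.5209, -0.3796, 0.0683]
orientation: [[-0.858, 0.177, 0.482], [0.153, 0.984, -0.088], [-0.49, -0.002, -0.872]]
contact_force: [-0.1, -0.3, -4.4]
opening: 0.0461
grip_force: 25.0
t 23.9 tcp [ 0.5209 -0.3796  0.0683] F [-0.09 -0.32 -4.37] open 0.0461 grip 24.998912438750267
[[-0.858, 0.177, 0.482], [0.153, 0.984, -0.088], [-0.49, -0.002, -0.872]] [-0.789  0.432  2.057  0.928  0.357 -3.016]
G [ 0.51176481 -0.37794362  0.08490722]
```

```bash
python3 -m crank '[[0.6,-0.07,-0.33,0],[0.6,-0.07,-0.33,0],[0.54,-0.05,0.9,0],[0.54,-0.05,0.9,0],[0,0,0,0]]'; python3 -c "
from h import *;o=st();R=np.array(o['orientation']);print('G',np.array(o['tool_pos'])-.019*R[:,2])"
```

```text
t: 24.32
tool_pos: [0.5112, -0.3808, 0.0571]
orientation: [[-0.866, 0.183, 0.466], [0.159, 0.983, -0.089], [-0.475, -0.003, -0.88]]
contact_force: [0.2, -0.3, -3.6]
opening: 0.0462
grip_force: 25.0
t 24.32 tcp [ 0.5112 -0.3808  0.0571] F [ 0.17 -0.32 -3.64] open 0.0462 grip 24.998941496014595
[[-0.866, 0.183, 0.466], [0.159, 0.983, -0.089], [-0.475, -0.003, -0.88]] [-0.796  0.445  2.064  0.921  0.347 -3.016]
G [ 0.50234909 -0.37906466  0.07382779]
```

```bash
python3 -m crank '[[0.45,-0.03,0.5,0],[0.45,-0.03,0.5,0],[0,0,0,0]]'; python3 -m crank '[[0.15,0,0.2,0],[0.15,0,0.2,0],[0,0,0,0]]' - 12; python3 -c "
from h import *;o=st();R=np.array(o['orientation']);print('G',np.array(o['tool_pos'])-.019*R[:,2])"
```

```text
t: 24.57
tool_pos: [0.5103, -0.3808, 0.0482]
orientation: [[-0.87, 0.185, 0.457], [0.162, 0.983, -0.088], [-0.466, -0.003, -0.885]]
contact_force: [-0.7, 0.7, -3.1]
opening: 0.046
grip_force: 25.0
t: 24.82
tool_pos: [0.5106, -0.381, 0.0454]
orientation: [[-0.871, 0.185, 0.455], [0.163, 0.983, -0.088], [-0.463, -0.003, -0.886]]
contact_force: [-1.0, -0.2, -2.8]
opening: 0.046
grip_force: 12.0
t 24.82 tcp [ 0.5106 -0.381   0.0454] F [-0.96 -0.16 -2.82] open 0.046 grip 11.999575663357973
[[-0.871, 0.185, 0.455], [0.163, 0.983, -0.088], [-0.463, -0.003, -0.886]] [-0.791  0.466  2.061  0.923  0.334 -3.016]
G [ 0.50199217 -0.37934693  0.06226386]
```

```bash
python3 -m crank '[[0.12,0,0.18,0],[0.12,0,0.18,0],[0,0,0,0]]' - 10; python3 -m crank '[[0.12,0,0.18,0],[0,0,0,0]]';  python3 -m crank '[[0.12,0,0.18,0],[0,0,0,0]]'; python3 -c "
from h import *;o=st();R=np.array(o['orientation']);print('G',np.array(o['tool_pos'])-.019*R[:,2])"
```

```text
t: 25.07
tool_pos: [0.5109, -0.381, 0.0424]
orientation: [[-0.872, 0.186, 0.452], [0.164, 0.983, -0.088], [-0.461, -0.003, -0.887]]
contact_force: [-0.2, 0.3, -3.7]
opening: 0.0462
grip_force: 10.0
t: 25.23
tool_pos: [0.511, -0.3811, 0.0408]
orientation: [[-0.873, 0.186, 0.451], [0.164, 0.982, -0.088], [-0.459, -0.003, -0.888]]
contact_force: [0.5, 0.3, -3.8]
opening: 0.0463
grip_force: 10.0
t: 25.4
tool_pos: [0.5115, -0.3812, 0.0399]
orientation: [[-0.873, 0.187, 0.45], [0.165, 0.982, -0.088], [-0.459, -0.003, -0.888]]
contact_force: [-2.3, 1.1, 2.2]
opening: 0.0462
grip_force: 10.0
t 25.4 tcp [ 0.5115 -0.3812  0.0399] F [-2.25  1.08  2.17] open 0.0462 grip 10.000162068754435
[[-0.873, 0.187, 0.45], [0.165, 0.982, -0.088], [-0.459, -0.003, -0.888]] [-0.788  0.477  2.058  0.925  0.328 -3.017]
G [ 0.50293262 -0.37950419  0.05674971]
```

```bash
python3 -m crank '[[0,0,0,0],[0.1,0,0.12,0],[0,0,0,0]]' - 5; python3 -m crank '[[0.1,0,0.12,0],[0,0,0,0]]'; python3 - <<'E'
from h import *
st();im,d,c=shot('wrist','w6.png')
P=pts(np.where(d>0,d,9),c,np.ones(d.shape,bool)).reshape(*d.shape,3)
K=np.zeros(d.shape,bool);K[150:300,226:326]=1
f=P[K&(P[:,:,2]>.015)&(P[:,:,2]<.06)]
print([(z,np.round(np.median(f[abs(f[:,2]-z)<.004],0),4).tolist()) for z in(.02,.03,.04,.05) if (abs(f[:,2]-z)<.004).sum()>10])
E
```

```text
t: 25.65
tool_pos: [0.5114, -0.3812, 0.0388]
orientation: [[-0.874, 0.187, 0.449], [0.165, 0.982, -0.088], [-0.458, -0.003, -0.889]]
contact_force: [-2.8, 1.7, 4.6]
opening: 0.0463
grip_force: 5.0
t: 25.82
tool_pos: [0.5113, -0.3811, 0.0377]
orientation: [[-0.874, 0.187, 0.448], [0.165, 0.982, -0.088], [-0.457, -0.003, -0.89]]
contact_force: [-2.7, 2.5, 4.2]
opening: 0.0458
grip_force: 5.0
t 25.82 tcp [ 0.5113 -0.3811  0.0377] F [-2.66  2.52  4.18] open 0.0458 grip 4.9999752547591925
[[-0.874, 0.187, 0.448], [0.165, 0.982, -0.088], [-0.457, -0.003, -0.89]] [-0.787  0.481  2.058  0.925  0.326 -3.017]
[(0.02, [0.4774, -0.3747, 0.0201]), (0.03, [0.4788, -0.3754, 0.03]), (0.04, [0.4805, -0.3756, 0.0401]), (0.05, [0.482, -0.3756, 0.0501])]
```

View pics/w6.png

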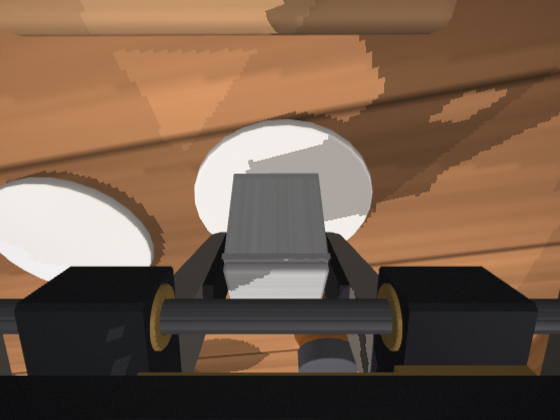

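The wrist view shows the tin at (277,240) on the coaster, centred near (283,185), resting on its far bottom edge with about 8.7° of lean. I'll ease the grip so it pivots flat between the pads.

```bash
python3 -m crank '[[0,0,0,0],[0,0,0,0],[0,0,0,0]]' - 3; python3 - <<'E'
from h import *
st();im,d,c=shot('wrist')
P=pts(np.where(d>0,d,9),c,np.ones(d.shape,bool)).reshape(*d.shape,3)
K=np.zeros(d.shape,bool);K[150:300,226:326]=1
f=P[K&(P[:,:,2]>.015)&(P[:,:,2]<.06)]
print([(z,np.round(np.median(f[abs(f[:,2]-z)<.004],0),4).tolist()) for z in(.02,.03,.04,.05) if (abs(f[:,2]-z)<.004).sum()>10])
E
```

```text
t: 26.12
tool_pos: [0.5112, -0.3811, 0.0374]
orientation: [[-0.874, 0.187, 0.448], [0.165, 0.982, -0.088], [-0.456, -0.003, -0.89]]
contact_force: [-4.0, 1.7, 4.3]
opening: 0.0456
grip_force: 3.0
t 26.12 tcp [ 0.5112 -0.3811  0.0374] F [-3.98  1.7   4.26] open 0.0456 grip 3.000076993193943
[[-0.874, 0.187, 0.448], [0.165, 0.982, -0.088], [-0.456, -0.003, -0.89]] [-0.787  0.481  2.058  0.925  0.325 -3.017]
[(0.02, [0.4773, -0.3748, 0.0201]), (0.03, [0.4787, -0.375, 0.0301]), (0.04, [0.4802, -0.3753, 0.0401]), (0.05, [0.4817, -0.3754, 0.0501])]
```

```bash
python3 -m crank '[[0.31,-0.05,-0.04,0],[0,0,0,0]]' - 4; python3 -m crank '[[0.31,-0.05,-0.04,0],[0,0,0,0]]';  python3 - <<'E'
from h import *
st();im,d,c=shot('wrist')
P=pts(np.where(d>0,d,9),c,np.ones(d.shape,bool)).reshape(*d.shape,3)
K=np.zeros(d.shape,bool);K[150:300,226:326]=1
f=P[K&(P[:,:,2]>.015)&(P[:,:,2]<.06)]
print([(z,np.round(np.median(f[abs(f[:,2]-z)<.004],0),4).tolist()) for z in(.02,.03,.04,.05) if (abs(f[:,2]-z)<.004).sum()>10])
E
```

```text
t: 26.33
tool_pos: [0.5082, -0.3812, 0.0367]
orientation: [[-0.875, 0.188, 0.445], [0.166, 0.982, -0.088], [-0.454, -0.003, -0.891]]
contact_force: [-1.5, 0.8, 0.1]
opening: 0.0457
grip_force: 4.0
t: 26.5
tool_pos: [0.5057, -0.3811, 0.0364]
orientation: [[-0.876, 0.188, 0.444], [0.167, 0.982, -0.088], [-0.452, -0.003, -0.892]]
contact_force: [-1.2, -0.7, -0.9]
opening: 0.0459
grip_force: 4.0
t 26.5 tcp [ 0.5057 -0.3811  0.0364] F [-1.2  -0.67 -0.86] open 0.0459 grip 4.00000028021168
[[-0.876, 0.188, 0.444], [0.167, 0.982, -0.088], [-0.452, -0.003, -0.892]] [-0.793  0.479  2.064  0.92   0.326 -3.016]
[(0.02, [0.4746, -0.3756, 0.0201]), (0.03, [0.4756, -0.3753, 0.0302]), (0.04, [0.4762, -0.3754, 0.0401]), (0.05, [0.4771, -0.3756, 0.0502])]
```

The lean is down to about 4.6°, so I'll keep going the same way.

```bash
python3 -m crank '[[0.31,-0.05,0,0],[0,0,0,0]]'; python3 -m crank '[[0.25,-0.04,0.05,0],[0,0,0,0]]';  python3 - <<'E'
from h import *
st();im,d,c=shot('wrist')
P=pts(np.where(d>0,d,9),c,np.ones(d.shape,bool)).reshape(*d.shape,3)
K=np.zeros(d.shape,bool);K[150:300,226:326]=1
f=P[K&(P[:,:,2]>.015)&(P[:,:,2]<.06)]
print([(z,np.round(np.median(f[abs(f[:,2]-z)<.004],0),4).tolist()) for z in(.02,.03,.04,.05) if (abs(f[:,2]-z)<.004).sum()>10])
E
```

```text
t: 26.72
tool_pos: [0.5035, -0.3811, 0.036]
orientation: [[-0.877, 0.189, 0.442], [0.167, 0.982, -0.087], [-0.45, -0.003, -0.893]]
contact_force: [-0.6, -0.9, -2.2]
opening: 0.046
grip_force: 4.0
t: 26.88
tool_pos: [0.502, -0.381, 0.0352]
orientation: [[-0.878, 0.189, 0.44], [0.168, 0.982, -0.087], [-0.449, -0.002, -0.894]]
contact_force: [-1.3, 1.0, -1.3]
opening: 0.046
grip_force: 4.0
t 26.88 tcp [ 0.502  -0.381   0.0352] F [-1.35  1.01 -1.29] open 0.046 grip 3.9999378070933744
[[-0.878, 0.189, 0.44], [0.168, 0.982, -0.087], [-0.449, -0.002, -0.894]] [-0.797  0.478  2.068  0.916  0.326 -3.017]
[(0.02, [0.4731, -0.3758, 0.0202]), (0.03, [0.4734, -0.3759, 0.0301]), (0.04, [0.4737, -0.3755, 0.0402]), (0.05, [0.4739, -0.3756, 0.0502])]
```

```bash
python3 -m crank '[[0.14,-0.02,0.1,0],[0,0,0,0]]'; python3 -m crank '[[0,0,0,0],[0,0,0,0]]' - 15; python3 -m crank '[[-0.2,0,-0.4,0],[-0.4,0.1,0.2,0],[-0.5,0.1,0.25,0],[0,0,0,0]]';  python3 - <<'E'
from h import *
from scipy.optimize import least_squares
o=st();R=np.array(o['orientation']);print(np.round(R.T@[1,0,0],3));im,d,c=shot('wrist')
P=pts(np.where(d>0,d,9),c,np.ones(d.shape,bool)).reshape(*d.shape,3)
K=np.zeros(d.shape,bool);K[150:300,226:326]=1
f=P[K&(P[:,:,2]>.015)&(P[:,:,2]<.06)]
print([(z,np.round(np.median(f[abs(f[:,2]-z)<.004],0),4).tolist()) for z in(.02,.03,.04,.05) if (abs(f[:,2]-z)<.004).sum()>10])
C=(abs(P[:,:,2]-.008)<.004)&(np.hypot(P[:,:,0]-.507,P[:,:,1]+.376)<.08)&(im.min(2)>120)
ct,_=cv2.findContours(C.astype(np.uint8),cv2.RETR_EXTERNAL,cv2.CHAIN_APPROX_NONE)
k=max(ct,key=len)[:,0];e=P[k[:,1],k[:,0]];e=e[(np.hypot(e[:,0]-.507,e[:,1]+.376)>.048)&(e[:,0]<.5)]
print('coaster',least_squares(lambda v:np.hypot(e[:,0]-v[0],e[:,1]-v[1])-.055,[.507,-.376],loss='soft_l1',f_scale=.001).x,len(e))
E
```

```text
t: 27.1
tool_pos: [0.5016, -0.381, 0.0344]
orientation: [[-0.878, 0.189, 0.439], [0.168, 0.982, -0.087], [-0.448, -0.002, -0.894]]
contact_force: [-3.6, 3.0, 2.6]
opening: 0.0461
grip_force: 4.0
t: 27.27
tool_pos: [0.5017, -0.3812, 0.0343]
orientation: [[-0.878, 0.189, 0.439], [0.168, 0.982, -0.087], [-0.448, -0.003, -0.894]]
contact_force: [-0.5, 2.7, 1.4]
opening: 0.0456
grip_force: 15.0
t: 27.6
tool_pos: [0.5132, -0.3817, 0.0392]
orientation: [[-0.878, 0.189, 0.44], [0.168, 0.982, -0.088], [-0.449, -0.004, -0.894]]
contact_force: [0.9, -0.4, -3.8]
opening: 0.0459
grip_force: 15.0
t 27.6 tcp [ 0.5132 -0.3817  0.0392] F [ 0.88 -0.39 -3.8 ] open 0.0459 grip 14.99974398087943
[[-0.878, 0.189, 0.44], [0.168, 0.982, -0.088], [-0.449, -0.004, -0.894]] [-0.781  0.479  2.049  0.87   0.33  -2.955]
[-0.878  0.189  0.44 ]
[(0.02, [0.4841, -0.3759, 0.0201]), (0.03, [0.4843, -0.3764, 0.0301]), (0.04, [0.4843, -0.3758, 0.0401]), (0.05, [0.4843, -0.3759, 0.0502])]
coaster [ 0.50645121 -0.37568716] 243
```

Level and centred, at (0.507, -0.376) against the coaster's (0.506, -0.376). I'll lower it the last few millimetres and release.

```bash
python3 -m crank '[[0.09,0,0.18,0],[0.07,0,0.14,0],[0,0,0,0]]'; python3 -m crank '[[0.03,0,0.06,0],[0.03,0,0.06,0],[0,0,0,0]]'; python3 -c "
from h import *;st()"
```

```text
t: 27.9
tool_pos: [0.5116, -0.3809, 0.0346]
orientation: [[-0.878, 0.189, 0.439], [0.168, 0.982, -0.087], [-0.447, -0.002, -0.894]]
contact_force: [-1.2, 0.8, -2.6]
opening: 0.0461
grip_force: 15.0
t: 28.15
tool_pos: [0.5119, -0.3812, 0.0343]
orientation: [[-0.878, 0.19, 0.44], [0.168, 0.982, -0.087], [-0.448, -0.003, -0.894]]
contact_force: [-1.9, 0.7, 1.9]
opening: 0.0461
grip_force: 15.0
t 28.15 tcp [ 0.5119 -0.3812  0.0343] F [-1.87  0.69  1.86] open 0.0461 grip 15.00026733338018
[[-0.878, 0.19, 0.44], [0.168, 0.982, -0.087], [-0.448, -0.003, -0.894]] [-0.783  0.487  2.053  0.896  0.324 -2.983]
```

```bash
python3 -m crank '[[0,0,0,0],[0,0,0,0]]' - 3; python3 -m crank '[[0,0,0,0],[0,0,0,0],[0,0,0,0]]' 0.3; python3 -m crank '[[0,0,-1,0],[0,0,-2,0],[0,0,-3,0],[0,0,-4,0],[0,0,-4,0],[0,0,-4,0],[0,0,-4,0],[0,0,0,0],[0,0,0,0]]'; python3 - <<'E'
from h import *
st()
for n in('wrist','top'):
  im,d,c=shot(n,n+'9.png')
  P=pts(d,c,np.ones(d.shape,bool))
  q=P[np.hypot(P[:,0]-.507,P[:,1]+.376)<.05]; t=q[abs(q[:,2]-.068)<.005]
  if len(t)>9: print(n,'tin',cv2.minAreaRect(t[:,:2].astype(np.float32)*1000),np.percentile(t[:,2],[2,50,98]), np.round(np.polyfit(t[:,0],t[:,2],1),3))
  for k in('tin_a','drawer_handle','cream_jar','shoe_brush'):
    for m in viewer.masks_of(n,k)[:4]:
      p=pts(d,c,m['pixels']); 
      if len(p): print(n,k,round(m['p'],2),np.round((p.min(0)+p.max(0))/2,3),np.round(np.median(p,0),3))
E
```

```text
t: 28.32
tool_pos: [0.512, -0.3813, 0.0342]
orientation: [[-0.878, 0.189, 0.44], [0.168, 0.982, -0.087], [-0.448, -0.003, -0.894]]
contact_force: [-2.7, 1.4, 2.6]
opening: 0.0461
grip_force: 3.0
t: 28.57
tool_pos: [0.5123, -0.3816, 0.0341]
orientation: [[-0.878, 0.19, 0.44], [0.168, 0.982, -0.088], [-0.448, -0.003, -0.894]]
contact_force: [-0.2, 0.2, 0.5]
opening: 0.063
grip_force: 0.0
t: 29.32
tool_pos: [0.4156, -0.3633, 0.2335]
orientation: [[-0.876, 0.19, 0.442], [0.167, 0.982, -0.092], [-0.452, -0.007, -0.892]]
contact_force: [0.2, 0.8, -0.9]
opening: 0.0644
grip_force: 0.0
t 29.32 tcp [ 0.4156 -0.3633  0.2335] F [ 0.2   0.79 -0.91] open 0.0644 grip 0.0
[[-0.876, 0.19, 0.442], [0.167, 0.982, -0.092], [-0.452, -0.007, -0.892]] [-0.914  0.047  2.071  0.467  0.712 -2.604]
wrist tin ((504.7893371582031, -378.9246520996094), (45.975791931152344, 47.164791107177734), 79.290283203125) [0.06406808 0.06612961 0.06753103] [0.005 0.064]
wrist tin_a 0.94 [ 0.531 -0.378  0.033] [ 0.487 -0.377  0.065]
wrist drawer_handle 0.73 [ 0.51  -0.177  0.209] [ 0.559 -0.127  0.133]
wrist drawer_handle 0.
[... 212 characters left out ...]
, -377.80548095703125), (46.29346466064453, 46.81687545776367), 77.78323364257812) [0.0637461  0.06809519 0.07260685] [-0.01   0.073]
top tin_a 0.87 [0.538 0.019 0.157] [0.533 0.018 0.183]
top tin_a 0.85 [ 0.548 -0.08   0.156] [ 0.535 -0.079  0.183]
top tin_a 0.52 [ 0.515 -0.377  0.039] [ 0.504 -0.373  0.066]
top tin_a 0.36 [ 0.374 -0.338  0.041] [ 0.373 -0.338  0.043]
top drawer_handle 0.61 [0.517 0.015 0.093] [0.524 0.028 0.126]
top drawer_handle 0.28 [ 0.487 -0.374  0.162] [ 0.509 -0.355  0.008]
top cream_jar 0.71 [ 0.645 -0.36   0.029] [ 0.636 -0.357  0.052]
top shoe_brush 0.78 [ 0.346 -0.321  0.276] [ 0.373 -0.337  0.043]
top shoe_brush 0.72 [ 0.64  -0.361  0.029] [ 0.635 -0.359  0.053]
```

View pics/top9.png

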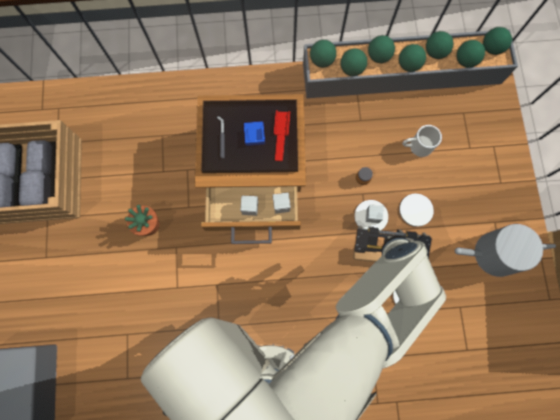

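The top view shows the tin in the middle of the coaster at (374,213), two tins upright in the drawer at (249,205) and (281,202), and the drawer out. One last check that it is still at its stop.

```bash
python3 - <<'E'
from h import *
im,d,c=shot('top')
M=np.zeros(d.shape,bool);M[228:255,222:282]=1
p=pts(d,c,M);p=p[(p[:,2]>.155)&(p[:,2]<.18)&(p[:,1]>-.03)&(p[:,1]<.055)]
b=p[p[:,0]<.435];print(len(b),np.median(b,0),np.polyfit(b[:,1],b[:,0],1))
E
```

```text
111 [0.42585198 0.01234488 0.16932291] [0.06749936 0.42499312]
```

```bash
python3 - <<'E'
import cv2,numpy as np
a,b,f=[cv2.imread(f'pics/top{i}.png',0).astype(np.float32) for i in(2,9,1)]
s=np.s_[222:250,226:276]
print(cv2.phaseCorrelate(a[s],b[s],cv2.createHanningWindow((50,28),cv2.CV_32F)))
s2=np.s_[182:210,226:276]
for im,sl in((f,s2),(a,s),(b,s)):
    g=im[sl][:,12:38]; print(np.round(g.mean(1),0).astype(int).tolist())
E
```

```text
((-0.12234994006583122, -0.3557018197056756), 0.9626332778930664)
[132, 132, 131, 123, 93, 64, 56, 56, 55, 58, 68, 85, 91, 89, 89, 87, 83, 94, 103, 97, 87, 87, 94, 96, 98, 99, 101, 102]
[152, 142, 138, 130, 107, 80, 66, 64, 72, 86, 95, 101, 106, 108, 108, 108, 108, 107, 100, 98, 99, 95, 99, 112, 117, 116, 117, 123]
[139, 136, 133, 121, 92, 69, 63, 69, 82, 91, 96, 101, 106, 108, 107, 107, 108, 106, 99, 97, 94, 96, 111, 120, 118, 117, 120, 126]
```

The drawer face has crept in by about 0.36 px (roughly 1 mm) since it was pulled. I'll draw it back to the stop from inside, through the empty place in the row, with the fingers shut.

```bash
python3 -m crank '[[-1.6,0,-3.1,0],[-1.6,0,-3.1,0],[-0.12,2.94,0.04,0],[-0.12,2.94,0.04,0],[-0.12,2.94,0.04,0],[-0.12,2.94,0.04,0],[-0.12,2.94,0.04,0],[-0.12,2.94,0.04,0],[-0.12,2.94,0.04,0],[-0.12,2.94,0.04,0],[-0.12,2.94,0.04,0],[-0.12,2.94,0.04,0],[-0.12,2.94,0.04,0],[-0.12,2.94,0.04,0],[-0.12,2.94,0.04,0],[-0.12,2.94,0.04,0],[-0.12,2.94,0.04,0],[-0.12,2.94,0.04,0],[0,0,0,0]]' 1 5; python3 -c "
from h import *;o=st();R=np.array(o['orientation'])
for t in((.527,.095,.20),(.527,.095,.16)): print(np.round(R.T@(np.array(t)-o['tool_pos'])*100,2))"
```

```text
t: 31.45
tool_pos: [0.5262, 0.1005, 0.3022]
orientation: [[-0.878, 0.186, 0.441], [0.166, 0.983, -0.084], [-0.449, -0.001, -0.894]]
contact_force: [-1.0, -0.4, 0.6]
opening: 0.0
grip_force: 0.0
t 31.45 tcp [0.5262 0.1005 0.3022] F [-1.02 -0.41  0.58] open 0.0 grip 0.0
[[-0.878, 0.186, 0.441], [0.166, 0.983, -0.084], [-0.449, -0.001, -0.894]] [ 0.338 -0.084  2.032 -0.317  0.809 -0.871]
[ 4.43 -0.51  9.22]
[ 6.22 -0.51 12.79]
```

```bash
python3 -m crank '[[1.5,-0.17,3.1,0],[1.5,-0.17,3.1,0],[1.5,-0.17,3.1,0],[1,0,2,0],[0.7,0,1.5,0],[0,0,0,0]]'; python3 -c "
from h import *;o=st();R=np.array(o['orientation']);print('-x cab',np.round(R.T@np.array([-.998,.066,0]),3))"
```

```text
t: 31.95
tool_pos: [0.5233, 0.0891, 0.156]
orientation: [[-0.881, 0.19, 0.434], [0.168, 0.982, -0.089], [-0.443, -0.006, -0.897]]
contact_force: [-0.6, -0.2, -0.5]
opening: 0.0003
grip_force: 0.0
t 31.95 tcp [0.5233 0.0891 0.156 ] F [-0.59 -0.2  -0.45] open 0.0003 grip 0.0
[[-0.881, 0.19, 0.434], [0.168, 0.982, -0.089], [-0.443, -0.006, -0.897]] [ 0.315  0.115  2.206 -0.509  0.466 -0.65 ]
-x cab [ 0.89  -0.125 -0.439]
```

```bash
python3 -m crank '[[0.5,-0.07,-0.25,0],[0.45,-0.06,-0.22,0],[0.27,-0.04,-0.13,0],[0,0,0,0]]'; python3 -m crank '[[0.18,-0.02,-0.09,0],[0.18,-0.02,-0.09,0],[0,0,0,0]]'; python3 -m crank '[[0.18,-0.02,-0.09,0],[0,0,0,0]]'
```

```text
t: 32.28
tool_pos: [0.5119, 0.0913, 0.1609]
orientation: [[-0.877, 0.189, 0.441], [0.168, 0.982, -0.087], [-0.449, -0.002, -0.893]]
contact_force: [0.1, 0.5, 0.4]
opening: 0.0002
grip_force: 0.0
t: 32.53
tool_pos: [0.5085, 0.0919, 0.1606]
orientation: [[-0.877, 0.189, 0.441], [0.168, 0.982, -0.087], [-0.449, -0.002, -0.893]]
contact_force: [1.0, -0.8, 1.9]
opening: 0.0004
grip_force: 1.0
t: 32.7
tool_pos: [0.5076, 0.0922, 0.1609]
orientation: [[-0.877, 0.188, 0.442], [0.167, 0.982, -0.086], [-0.451, -0.002, -0.893]]
contact_force: [6.6, -2.9, -0.2]
opening: 0.0005
grip_force: 3.3
```

```bash
python3 -m crank '[[0.15,-0.02,-0.07,0],[0,0,0,0]]'; python3 -m crank '[[0.1,-0.01,-0.05,0],[0,0,0,0],[0,0,0,0]]'
```

```text
t: 32.87
tool_pos: [0.5071, 0.0926, 0.1615]
orientation: [[-0.876, 0.188, 0.444], [0.167, 0.982, -0.086], [-0.452, -0.001, -0.892]]
contact_force: [12.2, -4.0, -0.0]
opening: 0.0006
grip_force: 5.2
t: 33.12
tool_pos: [0.5068, 0.0929, 0.1619]
orientation: [[-0.876, 0.187, 0.445], [0.167, 0.982, -0.085], [-0.453, -0.0, -0.891]]
contact_force: [16.3, -4.4, -0.7]
opening: 0.0005
grip_force: 6.5
```

Firm against the stop (16 N without giving). I'll ease forward, lift out straight up, check once and hand in.

```bash
python3 -m crank '[[-0.4,0.06,0.2,0],[-0.6,0.08,0.3,0],[-0.9,0,-1.8,0],[-1.5,0,-3,0],[-1.5,0,-3,0],[-1.5,0,-3,0],[-1.5,0,-3,0],[0,0,0,0],[0,0,0,0]]'; python3 - <<'E'
from h import *
st(); im,d,c=shot('top','top10.png')
for m in viewer.masks_of('top','tin_a')[:4]:
    p=pts(d,c,m['pixels']); print(round(m['p'],2),np.round(np.median(p,0),3))
a,b=[cv2.imread(f'pics/top{i}.png',0).astype(np.float32) for i in(2,10)]
s=np.s_[222:250,226:276]
print(cv2.phaseCorrelate(a[s],b[s],cv2.createHanningWindow((50,28),cv2.CV_32F)))
E
```

```text
t: 33.87
tool_pos: [0.5152, 0.092, 0.3156]
orientation: [[-0.877, 0.19, 0.442], [0.169, 0.982, -0.086], [-0.45, -0.001, -0.893]]
contact_force: [-0.2, 0.3, -0.1]
opening: 0.0006
grip_force: 0.0
t 33.87 tcp [0.5152 0.092  0.3156] F [-0.15  0.32 -0.1 ] open 0.0006 grip 0.0
[[-0.877, 0.19, 0.442], [0.169, 0.982, -0.086], [-0.45, -0.001, -0.893]] [ 0.328 -0.121  2.035 -0.306  0.839 -0.892]
0.74 [0.534 0.011 0.184]
0.59 [ 0.503 -0.375  0.066]
((0.12697116383498752, 0.031261511817845644), 0.799815310160319)
```

```bash
python3 -c "
from rig import hand_in;print(hand_in())"
```

```text
the job is handed in; nothing more can be done
None
```

I handed the job in at about 34 s: the drawer is out at its stop, the heavy tin (about 3.6 N when lifted) stands upright within about 2 mm of the coaster's middle, and the two light tins were left standing in the drawer. I took those two as light after lifting only the middle one (about 0.8 N). The gripper hid the other from the last camera check, though it was still standing in the look before.

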